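# Gauge the scent-vial holders and sort them for the tasting

## Task

Set up scent-vial stations: tip each wooden vial holder over on the table so that its bore faces up, by pushing it high on its bore face and without lifting it on end, then try the go gauge in every bore as far as it will go, in the order red, yellow (if there is one), blue. Lay each holder the gauge goes fully into in the green-floored tray and each one where it sticks in the black-floored tray, flat on the tray's floor with the bore still up, and stand the gauge fully home in its stand. Finally each holder in the green tray gets one scent vial from the rack, any one, standing fully down in its bore; the other vials stay in the rack, and the cups, glass, phone and marker stay where they are.

Things in the scene. Friction and masses are not known exactly. Their poses are not given: they have to be found in the camera images.
- holder_red_1: brown wooden scent-vial holder, red band round its upper end; a block standing on end, 100 mm high (z), 52 wide (y), 48 thick (x), 180 g; origin at its centre; bore face (-x) roughly towards the robot. Pushed over backwards it lies bore up, 48 mm high, x axis down. Looks the same as holder_red_2; just one of the two is present
- holder_red_2: brown wooden scent-vial holder, red band round its upper end; a block standing on end, 100 mm high (z), 52 wide (y), 48 thick (x), 180 g; origin at its centre; bore face (-x) roughly towards the robot. Pushed over backwards it lies bore up, 48 mm high, x axis down. Looks the same as holder_red_1; just one of the two is present
- holder_yellow_1: brown wooden scent-vial holder, yellow band round its upper end; a block standing on end, 100 mm high (z), 52 wide (y), 48 thick (x), 180 g; origin at its centre; bore face (-x) roughly towards the robot. Pushed over backwards it lies bore up, 48 mm high, x axis down. Looks the same as holder_yellow_2; one of the two or neither is present
- holder_yellow_2: brown wooden scent-vial holder, yellow band round its upper end; a block standing on end, 100 mm high (z), 52 wide (y), 48 thick (x), 180 g; origin at its centre; bore face (-x) roughly towards the robot. Pushed over backwards it lies bore up, 48 mm high, x axis down. Looks the same as holder_yellow_1; one of the two or neither is present
- holder_blue_1: brown wooden scent-vial holder, blue band round its upper end; a block standing on end, 100 mm high (z), 52 wide (y), 48 thick (x), 180 g; origin at its centre; bore face (-x) roughly towards the robot. Pushed over backwards it lies bore up, 48 mm high, x axis down. Looks the same as holder_blue_2; just one of the two is present
- holder_blue_2: brown wooden scent-vial holder, blue band round its upper end; a block standing on end, 100 mm high (z), 52 wide (y), 48 thick (x), 180 g; origin at its centre; bore face (-x) roughly towards the robot. Pushed over backwards it lies bore up, 48 mm high, x axis down. Looks the same as holder_blue_1; just one of the two is present
- holder_red_1_mouth (a point): bore mouth of holder_red_1, mid of its -x face; all holders alike: on their x axis, 24 mm from the origin. A black-rimmed recess 30 mm across, 14 mm deep, then the bore proper to 42 mm below the face: 26 mm across (gauge goes in until its collar meets the face) or 18 mm (gauge stops about 14 mm deep). Only the gauge tells which; any mix may occur. No reading if holder_red_1 is absent
- gauge: go gauge, 105 mm tall, 160 g, upright in its stand at the start; origin at the centre of the plug's foot, z up along it. From the foot: steel plug 24 mm across and 38 mm long (its first 6 mm tapering from 18 mm), collar 36 mm across and 5 mm thick, round orange handle 28 mm across and 62 mm long
- stand: fixed aluminium gauge stand, 56 x 56 x 46 mm, origin at the centre of its underside on the table; a round hole 27 mm across and 42 mm deep in the middle of its top; with the collar resting on the stand the gauge's foot is 8 mm above the table
- pass_tray: fixed low white open tray with a green floor, 240 mm (its x) by 140 mm (its y), 18 mm high, walls and floor 5 mm thick; origin at the centre of its underside. Room for three holders lying bore up side by side across it (each one's length along the tray's y)
- reject_tray: fixed low white open tray with a black floor, 240 mm (its x) by 140 mm (its y), 18 mm high, walls and floor 5 mm thick; origin at the centre of its underside. Room for three holders lying bore up side by side across it (each one's length along the tray's y)
- rack: fixed white vial rack, 44 mm (its x) by 150 mm (its y), 36 mm high, origin at the centre of its underside; three round holes 26 mm across and 28 mm deep, in a row along y at -48, 0 and 48 mm; a vial standing in one has its foot 8 mm above the table
- vial_amber: amber glass scent vial with a black cap, 78 mm tall, 50 g, upright in the rack at the start; origin at the centre of its foot, z up; body 22 mm across (foot tapering from 16 mm over 4 mm), cap 25 mm across and 26 mm high. In a holder with a good bore it stands 36 mm out
- vial_dark: dark red glass scent vial with a black cap, 78 mm tall, 50 g, upright in the rack at the start; origin at the centre of its foot, z up; body 22 mm across (foot tapering from 16 mm over 4 mm), cap 25 mm across and 26 mm high. In a holder with a good bore it stands 36 mm out
- vial_green: green glass scent vial with a black cap, 78 mm tall, 50 g, upright in the rack at the start; origin at the centre of its foot, z up; body 22 mm across (foot tapering from 16 mm over 4 mm), cap 25 mm across and 26 mm high. In a holder with a good bore it stands 36 mm out
- red_cup: red espresso cup with a handle, 74 mm across, 62 mm tall; a bystander, origin at the centre of its underside
- teal_cup: teal cup, 84 mm across, 65 mm tall; a bystander, origin at the centre of its underside
- water_glass: water glass, 76 mm across, 90 mm tall; a bystander, origin at the centre of its underside
- phone: black phone, 150 x 74 x 9 mm, lying flat; a bystander, origin at the centre of its underside
- marker: blue marker pen, 130 mm long, 13 mm thick, lying; not always present; a bystander, origin at the centre of its underside
Things that resemble listed ones, but are neither listed nor needed, are in the scene too. Several things have the shape of the stand; the one meant has the colours described above.

How it is judged:
By the outcome, as a careful person would: the job done as asked, in the order asked, and still so for the second after the job is handed in, with the robot touching nothing.
Of holder_red_1, holder_red_2 only 1 to 1 are there at a start; the rules pass over those that are not, and their reading is None.
Of holder_yellow_1, holder_yellow_2, marker only 1 to 1 are there at a start; the rules pass over those that are not, and their reading is None.
Of holder_blue_1, holder_blue_2 only 1 to 1 are there at a start; the rules pass over those that are not, and their reading is None.
At some moment in a run one of holder_red_1, holder_red_2, holder_yellow_1, holder_yellow_2, holder_blue_1, holder_blue_2 may be knocked a few centimetres aside while the robot is not near it.
It also fails if it takes over 210 s, if anything falls off the work surface, if the arm or the gripper's body presses on something with over 40 N, if the wrist force passes 120 N, or if a joint passes its speed limit or range.

## Robot

A 6-joint arm with a two-finger parallel gripper is mounted at the origin on the work surface. World frame = base frame: x ahead of the robot, y to its left, z up, the work surface at z = 0. Lengths are in mm, angles in rad, forces in N, time in s.
With the tool pointing down it reaches from about 300 to 950 mm from the base axis. Payload 3.1 kg.
Tool frame: the origin (TCP) lies midway between the tips of the shut fingers; the grasp point (between the pads) lies 19 mm behind it (robot.hold_point_z is the z of the grasp point in the tool frame, in mm); z points along the fingers, y is the line along which they close (so a half turn about z gives the same grasp; the last joint's range is limited). The gripper opens to 85 mm and grips with 20 to 120 N. Pads are 22 mm wide; open, the fingers measure 114 mm over their backs; the gripper's body (76 mm by 85 mm) begins 54 mm behind the grasp point. The pads swing forward as they close: fully open they stand 13 mm farther back than shut.
Start: joints at [-1.26, 0.308, 1.634, -0, 1.2, -0.07], TCP at [232.264, -580.246, 231.272] pointing down, gripper open.
Joint ranges: [-3.06, 3.06], [-0.79, 1.96], [0.05, 2.63], [-1.19, 4.34], [0.05, 2.64], [-2.94, 2.94]. Speed limits (rad/s): [2.79, 2.79, 3.14, 3.14, 3.14, 3.14].

## Interface

Orientations are given as a 3x3 rotation matrix whose columns are the frame's x, y, z axes.
In Python, from bench import robot gives the robot as it stands.
- The arm moves only by the tool carry_out, never from a script. Its argument "plan" is a list of rows, each an object with "dp": the shift along the tool's x, y, z normalised to -1 to 1, where 1 is 0.5 m, a list of three; "delta_rot": the turn, a rotation vector about the tool's x, y, z normalised to -1 to 1, where 1 is 2 pi rad, a list of three; "grip": the closure, from 0 (fully open) to 1 (shut). In form: [{"dp": [dx, dy, dz], "delta_rot": [rx, ry, rz], "grip": grip}, ...]. A call has 1 to 12 rows; each row shifts and turns the commanded pose from where the row before left it, along the tool's axes as they then stand; what a row does not reach is not made up. A row lasts 1/8 s, in which the tool goes at most 62.5 mm and 10.7 degrees, less where a joint would pass 70% of its speed; a pose out of reach is approached as far as the arm can. A call with a number of a shift or a turn outside -1 to 1 is refused whole. A call with a gripper value outside its range is refused whole. The fingers move at their own pace and stop on an object; "grip_force" is the grip in N (left out, the last holds). Time passes only in rows, so rows that do not move let the fingers close. It gives the time, the measured TCP pose, the force, the opening and the grip force at its end, in the units of the state.
- robot.state(): the state, without advancing time (a new reading comes with each control period).
- robot.camera(name): name is "side" or "top" or "wrist"; returns the picture (480x640x3 uint8, red, green, blue); there is no depth.
- robot.calibration(name): a dict with "mtx" (3x3 intrinsics, pixels), "R" (3x3) and "t" (3): a world point X has camera coordinates R X + t. Camera axes: x right, y down, z forward; pixel columns grow to the right and rows downward; lengths in mm; the calibration is good to about 2 mm. The wrist camera is an equidistant fisheye: a pixel r from the principal point sees the ray r / f radians off the axis. A picture is of the moment at which its call begins: read the wrist's pose just before it. calibration takes no time and is no camera call; for the wrist camera it gives the pose at the moment of the call.
- robot.hand_in(): hands the job in; it is judged then, once.
The state is a dict: "time": time; "joint_pos": joint angles; "joint_velocities": joint speeds; "effort": joint torques, N m; "ee_pos": TCP position; "orientation": TCP orientation; "contact_force": force on the tool from outside, world axes, zero at the start; "ft_torque": the same for the moment, N m; "gripper_width": finger opening in mm; "grip_force": force on a finger pad.
Only numpy, scipy, OpenCV 4.12 (cv2) and the standard library are available. Lean on these libraries where they do the work, as an engineer would, in place of code of your own. Each camera call takes 0.05 s, during which the arm holds its last target. There are 200 camera calls.

## Working session

There is one attempt and no reset: what is moved stays moved. The work goes in short steps, Python scripts to look and compute and a tool call to move; the robot and the scene stay as the last step left them, time stands still between calls to the robot, and variables do not carry over. Pictures are saved under pics/ and viewed, at most 14 in all, crops included, and the job is handed in when it is done.

Besides the shell and the picture viewer there is one more tool, called in YAML: its name, and indented under it one key for each argument. carry_out: Moves the arm, as the interface text tells. Its arguments: {"type":"object","properties":{"plan":{"type":"array"},"grip_force":{"type":"number"}},"required":["plan"]}

```bash
mkdir -p pics; cat > h.py <<'E'
import numpy as np, cv2
from bench import robot
def snap(n,f):
    c=robot.calibration(n); im=robot.camera(n); cv2.imwrite('pics/'+f+'.png',im[:,:,::-1]); np.savez('pics/'+f+'.npz',im=im,mtx=c['mtx'],R=c['R'],t=c['t']); return im,c
def load(f): 
    d=np.load('pics/'+f+'.npz'); return d['im'],d
def ray(c,u,v,fish=False):
    K,R,t=[np.array(c[k],float) for k in('mtx','R','t')]
    x=(u-K[0,2])/K[0,0]; y=(v-K[1,2])/K[1,1]
    if fish:
        r=np.hypot(x,y); d=np.array([x/r*np.sin(r),y/r*np.sin(r),np.cos(r)]) if r>1e-9 else np.array([0,0,1.])
    else: d=np.array([x,y,1.])
    return -R.T@t, R.T@(d/np.linalg.norm(d))
def onz(c,u,v,z,fish=False):
    o,d=ray(c,u,v,fish); return o+d*(z-o[2])/d[2]
def proj(c,X,fish=False):
    K,R,t=[np.array(c[k],float) for k in('mtx','R','t')]
    p=R@np.array(X,float)+t
    if fish:
        s=np.hypot(p[0],p[1]); a=np.arctan2(s,p[2])/max(s,1e-9); q=p[:2]*a
    else: q=p[:2]/p[2]
    return np.array([K[0,0]*q[0]+K[0,2],K[1,1]*q[1]+K[1,2]])
E
python3 - <<'E'
from h import *
for n in('top','side','wrist'):
    im,c=snap(n,n+'0'); print(n,np.round(c['mtx'],1).tolist(),np.round(c['R'],3).tolist(),np.round(c['t'],1), np.round(-np.array(c['R']).T@c['t'],0))
s=robot.state(); print({k:np.round(v,3).tolist() for k,v in s.items()})
E
```

```text
top [[511.2, 0.0, 318.9], [0.0, 511.2, 238.6], [0.0, 0.0, 1.0]] [[0.014, -1.0, 0.003], [-0.996, -0.014, -0.088], [0.088, -0.002, -0.996]] [ -25.5  587.3 1037.9] [ 494.  -15. 1086.]
side [[443.3, 0.0, 325.4], [0.0, 443.3, 230.4], [0.0, 0.0, 1.0]] [[-0.959, -0.283, 0.003], [-0.211, 0.708, -0.674], [0.188, -0.647, -0.739]] [563.  169.9 768. ] [431. 536. 680.]
wrist [[371.6, 0.0, 325.6], [0.0, 371.6, 236.7], [0.0, 0.0, 1.0]] [[0.371, -0.928, -0.001], [-0.897, -0.359, 0.258], [-0.24, -0.095, -0.966]] [-624.2  -33.6  378.8] [ 293. -556.  374.]
{'time': 0.15, 'joint_pos': [-1.26, 0.309, 1.635, -0.0, 1.2, -0.07], 'joint_velocities': [-0.0, -0.002, -0.005, -0.001, 0.001, 0.0], 'effort': [-0.001, -41.581, -27.715, -0.0, 0.006, -0.0], 'ee_pos': [232.057, -579.631, 230.311], 'orientation': [[0.928, 0.372, -0.001], [0.372, -0.928, 0.002], [0.0, -0.002, -1.0]], 'contact_force': [-0.189, 0.505, -0.41], 'ft_torque': [-0.046, -0.053, -0.012], 'grip_force': 0.0, 'gripper_width': 84.951}
```

View pics/top0.png

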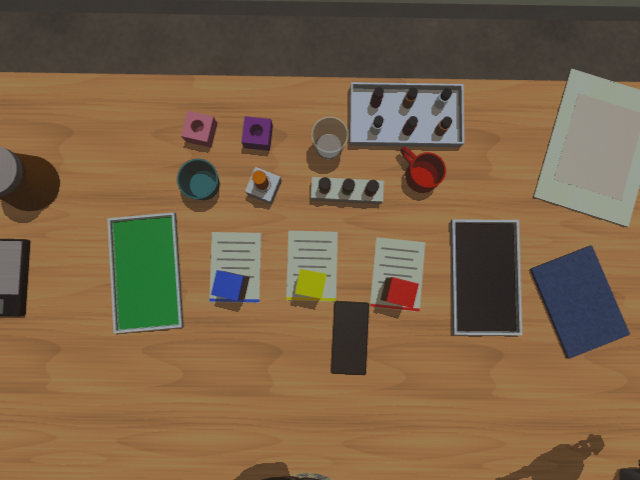

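View pics/side0.png

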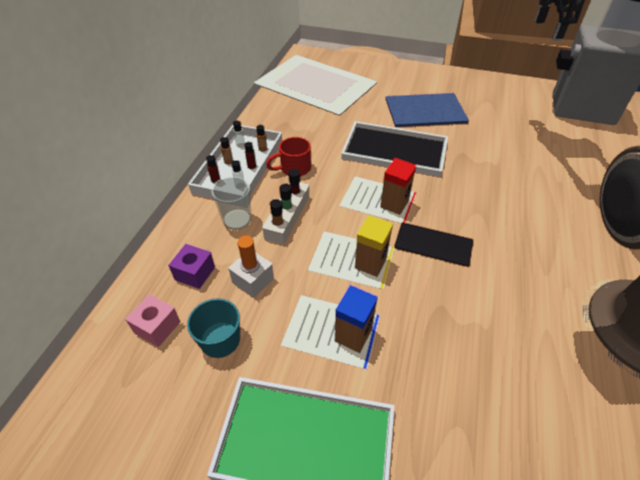

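The top view shows the red, yellow and blue holders at about (402,292), (311,284) and (229,286). For the stand, the candidates are grey with the orange gauge at (263,183), pink at (198,127) and purple at (257,132); I choose the grey one. For the rack, the candidates are the three-vial bar at (347,190) and the six-vial box at (405,115); I choose the bar. The trays are green at (146,272) and black at (487,277). There is no marker, because yellow is present.

```bash
python3 - <<'E'
from h import *
im,c=load('top0'); hsv=cv2.cvtColor(im,cv2.COLOR_RGB2HSV)
def blob(m,box):
    k=np.zeros_like(m); x0,y0,x1,y1=box; k[y0:y1,x0:x1]=m[y0:y1,x0:x1]
    k=cv2.morphologyEx(k,cv2.MORPH_OPEN,np.ones((3,3)))
    cs=cv2.findContours(k,cv2.RETR_EXTERNAL,cv2.CHAIN_APPROX_NONE)[0]; return max(cs,key=cv2.contourArea)[:,0].astype(float)
def rep(n,cn,z):
    P=np.array([onz(c,u,v,z)[:2] for u,v in cn],np.float32); r=cv2.minAreaRect(P); print(n,np.round(r[0],1),np.round(r[1],1),round(r[2],1)); return r
S,V,H=hsv[...,1],hsv[...,2],hsv[...,0]
vv=lambda b:(b*255).astype(np.uint8)
rep('red',blob(vv(((H<6)|(H>174))&(S>150)&(V>120)),(380,265,425,306)),100)
rep('yel',blob(vv((H>24)&(H<35)&(S>150)&(V>140)),(290,265,335,298)),100)
rep('blu',blob(vv((H>105)&(H<130)&(S>150)&(V>100)),(205,265,255,300)),100)
rep('green floor',blob(vv((H>50)&(H<75)&(S>150)),(100,205,190,340)),5)
w=vv((S<60)&(V>110))
rep('greentray outer',blob(w|vv((H>50)&(H<75)&(S>150)),(100,205,190,340)),18)
rep('black tray outer',blob(w|vv((V<70)),(445,212,528,342)),18)
rep('rack',blob(w|vv(V<70),(305,172,390,207)),36)
rep('stand',blob(w|vv((H<15)&(S>180)&(V>150)),(243,163,285,207)),46)
rep('orange',blob(vv((H>4)&(H<16)&(S>180)&(V>150)),(245,163,285,200)),113)
rep('phone',blob(vv(V<60),(325,295,375,380)),9)
rep('redcup',blob(vv(((H<6)|(H>174))&(S>150)&(V>60)),(400,145,450,195)),62)
rep('teal',blob(vv((H>80)&(H<100)&(S>80)),(170,150,225,205)),65)
big=cv2.resize(im[150:320,190:460],None,fx=2.9,fy=2.9,interpolation=cv2.INTER_CUBIC); cv2.imwrite('pics/crop0.png',big[:,:,::-1])
E
```

```text
red [ 479.8 -178.4] [51.9 47.4] 76.7
yel [494.9  -2. ] [51.9 48. ] 80.1
blu [488.7 158. ] [51.7 48.6] 78.5
green floor [513.3 347.5] [225.3 122.3] 5.9
greentray outer [510.  340.8] [231.8 130.7] 6.0
black tray outer [ 514.7 -367.1] [239.5 142.5] 0.5
rack [692.1 -74.6] [ 48.4 150. ] 0.8
stand [692.7  81.6] [27.8 58.5] 86.4Traceback (most recent call last):
  File "<stdin>", line 20, in <module>
  File "<stdin>", line 6, in blob
ValueError: max() iterable argument is empty
```

```bash
python3 - <<'E'
from h import *
im,c=load('top0')
big=cv2.resize(im[150:320,190:460],None,fx=2.9,fy=2.9,interpolation=cv2.INTER_CUBIC); cv2.imwrite('pics/crop0.png',big[:,:,::-1])
for p in [(198,180)]: print('teal',onz(c,*p,65))
print('glass',onz(c,330,133,90)); print('redcup',onz(c,427,169,62)); print('phone',onz(c,350,338,9))
print('orange px->', onz(c,259,178,113))
hsv=cv2.cvtColor(im,cv2.COLOR_RGB2HSV); print(hsv[178:184:2,255:266:3].tolist())
print('greentray corners', [onz(c,*p,18)[:2].round() for p in [(109,217),(175,212),(181,328),(115,333)]])
E
```

```text
teal [699.68028023 228.81222912  65.        ]
glass [793.30550322 -36.59554479  90.        ]
redcup [ 729.6531454  -235.60387172   62.        ]
phone [382.43874855 -85.0178644    9.        ]
orange px-> [695.59639295  99.87168623 113.        ]
[[[16, 234, 155], [16, 234, 155], [16, 230, 154], [16, 222, 154]], [[16, 234, 155], [15, 222, 155], [16, 232, 154], [15, 225, 137]], [[15, 233, 148], [16, 230, 154], [16, 232, 154], [10, 169, 74]]]
greentray corners [array([628., 424.]), array([640., 286.]), array([399., 264.]), array([387., 400.])]
```

View pics/crop0.png

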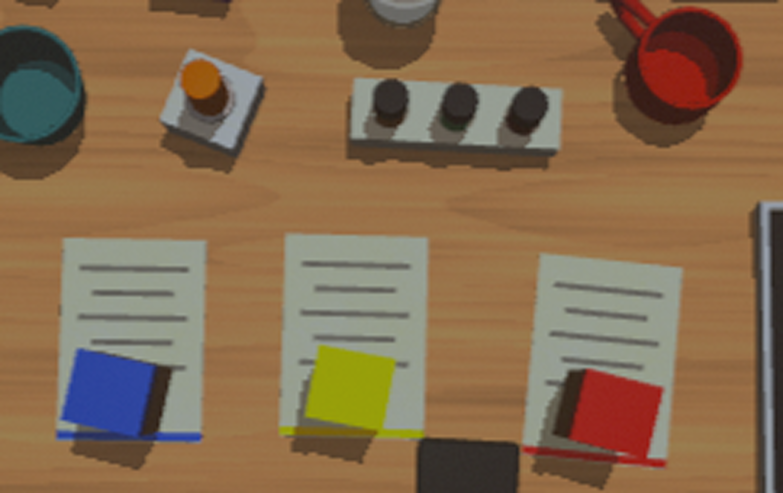

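The crop confirms both choices: the grey stand with the orange gauge at crop (213,99) and the three-vial bar rack at (455,115). The holders are turned about 12° clockwise. I'll tip red first.

```bash
cat >> h.py <<'E'
def legs(*wps, step=60., n=None):
    """wps: (x,y,z,yaw_deg or None); prints per-leg per-row dp/delta_rot and row count"""
    s=robot.state(); p=np.array(s['ee_pos'],float); R=np.array(s['orientation'],float)
    yaw=np.degrees(np.arctan2(R[1,0],R[0,0]))
    print('now',p.round(1),'yaw',yaw.round(1),'F',np.round(s['contact_force'],1),'w',round(s['gripper_width'],1),'t',round(s['time'],2),'j',np.round(s['joint_pos'],2).tolist())
    for w in wps:
        q=np.array(w[:3],float); st=w[4] if len(w)>4 else step
        dy=0 if w[3] is None else (w[3]-yaw+180)%360-180
        k=int(np.ceil(max(np.linalg.norm(q-p)/st,abs(dy)/10.6,1)))
        yl=[]
        for i in range(k):
            a=np.radians(yaw+dy*i/k); M=np.array([[np.cos(a),np.sin(a),0],[np.sin(a),-np.cos(a),0],[0,0,-1]])
            yl.append((M.T@((q-p)/k)/500).round(4).tolist())
        print('->',np.round(w[:3],1),'rows',k,'rz',round(-dy/k/360,4),'dp',yl if dy and np.linalg.norm((q-p)[:2])>1 else yl[0])
        p=q; yaw+=dy
E
python3 - <<'E'
from h import *
s=robot.state(); 
legs((232,-580,230,-13.3),(407,-161,230,None),(407,-161,90,None))
E
```

```text
now [ 232.1 -579.6  230.3] yaw 21.8 F [-0.2  0.5 -0.4] w 85.0 t 0.15 j [-1.26, 0.31, 1.63, -0.0, 1.2, -0.07]
-> [ 232 -580  230] rows 4 rz 0.0244 dp [-0.0001, 0.0002, 0.0002]
-> [ 407 -161  230] rows 8 rz 0.0 dp [0.0185, -0.112, 0.0]
-> [ 407 -161   90] rows 3 rz 0.0 dp [0.0, 0.0, 0.0933]
```

carry_out:
  plan:
    - {"dp": [0, 0, 0], "delta_rot": [0, 0, 0.0244], "grip": 1}
    - {"dp": [0, 0, 0], "delta_rot": [0, 0, 0.0244], "grip": 1}
    - {"dp": [0, 0, 0], "delta_rot": [0, 0, 0.0244], "grip": 1}
    - {"dp": [0, 0, 0], "delta_rot": [0, 0, 0.0244], "grip": 1}
    - {"dp": [0.0185, -0.112, 0], "delta_rot": [0, 0, 0], "grip": 1}
    - {"dp": [0.0185, -0.112, 0], "delta_rot": [0, 0, 0], "grip": 1}
    - {"dp": [0.0185, -0.112, 0], "delta_rot": [0, 0, 0], "grip": 1}
    - {"dp": [0.0185, -0.112, 0], "delta_rot": [0, 0, 0], "grip": 1}
    - {"dp": [0.0185, -0.112, 0], "delta_rot": [0, 0, 0], "grip": 1}
    - {"dp": [0.0185, -0.112, 0], "delta_rot": [0, 0, 0], "grip": 1}
    - {"dp": [0.0185, -0.112, 0], "delta_rot": [0, 0, 0], "grip": 1}
    - {"dp": [0.0185, -0.112, 0], "delta_rot": [0, 0, 0], "grip": 1}

```text
time: 1.65
ee_pos: [407.8, -159.6, 231.3]
orientation: [[0.973, -0.231, 0.0], [-0.231, -0.973, -0.0], [0.001, 0.0, -1.0]]
contact_force: [0.5, -0.2, 0.1]
gripper_width: 0.0
grip_force: 0.0
```

```bash
python3 - <<'E'
from h import *
legs((407,-161,90,-13.3))
E
```

```text
now [ 407.8 -159.6  231.3] yaw -13.3 F [ 0.5 -0.2  0.1] w 0.0 t 1.65 j [-0.47, -0.06, 2.05, 0.0, 1.15, 1.33]
-> [ 407 -161   90] rows 3 rz -0.0 dp [[-0.0003, 0.001, 0.0942], [-0.0003, 0.001, 0.0942], [-0.0003, 0.001, 0.0942]]
```

carry_out:
  plan:
    - {"dp": [0, 0, 0.094], "delta_rot": [0, 0, 0], "grip": 1}
    - {"dp": [0, 0, 0.094], "delta_rot": [0, 0, 0], "grip": 1}
    - {"dp": [0, 0, 0.094], "delta_rot": [0, 0, 0], "grip": 1}
    - {"dp": [0.06, 0, 0], "delta_rot": [0, 0, 0], "grip": 1}
    - {"dp": [0.02, 0, 0], "delta_rot": [0, 0, 0], "grip": 1}
    - {"dp": [0.02, 0, 0], "delta_rot": [0, 0, 0], "grip": 1}
    - {"dp": [0.02, 0, 0], "delta_rot": [0, 0, 0], "grip": 1}
    - {"dp": [0.02, 0, 0], "delta_rot": [0, 0, 0], "grip": 1}
    - {"dp": [0.02, 0, 0], "delta_rot": [0, 0, 0], "grip": 1}
    - {"dp": [0.02, 0, 0], "delta_rot": [0, 0, 0], "grip": 1}
    - {"dp": [0.02, 0, 0], "delta_rot": [0, 0, 0], "grip": 1}

```text
time: 3.02
ee_pos: [505.5, -184.5, 90.3]
orientation: [[0.973, -0.23, 0.0], [-0.23, -0.973, -0.0], [0.0, 0.0, -1.0]]
contact_force: [0.2, -0.0, 0.0]
gripper_width: -0.1
grip_force: 0.0
```

```bash
python3 - <<'E'
from h import *
legs(); im,c=snap('side','side1'); cv2.imwrite('pics/side1c.png',cv2.resize(im[120:380,250:550,::-1],None,fx=2,fy=2))
E
```

```text
now [ 505.5 -184.5   90.3] yaw -13.3 F [ 0.2 -0.   0. ] w -0.1 t 3.02 j [-0.43, 0.32, 1.94, 0.0, 0.88, 1.37]
```

View pics/side1c.png

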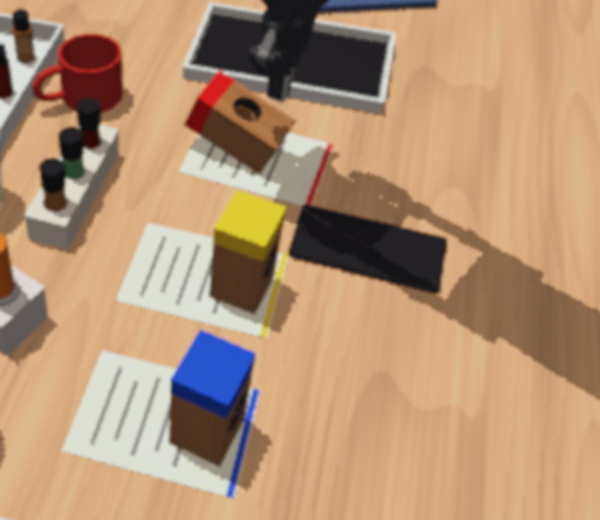

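The side crop shows the red holder already toppling with its bore up, at crop (240,115). Yellow and blue are still standing.

```bash
python3 - <<'E'
from h import *
legs((495,-182,140,None),(421,11,140,-9.9),(421,11,90,None))
E
```

```text
now [ 507.  -185.1   90.6] yaw -13.3 F [ 1.7 -1.1 -0. ] w -0.1 t 3.08 j [-0.43, 0.33, 1.93, 0.0, 0.88, 1.37]
-> [ 495 -182  140] rows 1 rz 0.0 dp [-0.0248, -0.0005, -0.0987]
-> [421  11 140] rows 4 rz -0.0024 dp [[-0.0582, -0.0854, 0.0], [-0.057, -0.0862, 0.0], [-0.0557, -0.0871, 0.0], [-0.0544, -0.0879, 0.0]]
-> [421  11  90] rows 1 rz 0.0 dp [0.0, 0.0, 0.1]
```

carry_out:
  plan:
    - {"dp": [-0.025, 0, -0.099], "delta_rot": [0, 0, 0], "grip": 1}
    - {"dp": [-0.058, -0.085, 0], "delta_rot": [0, 0, -0.0024], "grip": 1}
    - {"dp": [-0.057, -0.086, 0], "delta_rot": [0, 0, -0.0024], "grip": 1}
    - {"dp": [-0.056, -0.087, 0], "delta_rot": [0, 0, -0.0024], "grip": 1}
    - {"dp": [-0.054, -0.088, 0], "delta_rot": [0, 0, -0.0024], "grip": 1}
    - {"dp": [0, 0, 0.1], "delta_rot": [0, 0, 0], "grip": 1}

```text
time: 3.82
ee_pos: [422.0, 13.5, 92.9]
orientation: [[0.986, -0.167, 0.011], [-0.167, -0.986, -0.0], [0.011, -0.002, -1.0]]
contact_force: [0.6, -0.5, 0.1]
gripper_width: 0.2
grip_force: 0.0
```

```bash
python3 - <<'E'
from h import *
legs((421,11,90,-9.9)); im,c=snap('top','top2')
hsv=cv2.cvtColor(im,cv2.COLOR_RGB2HSV);H,S,V=cv2.split(hsv)
for n,lo,hi in(('yel',(24,150,140),(35,255,255)),('blu',(105,150,100),(130,255,255))):
    m=cv2.inRange(hsv,lo,hi); m[:250]=0;m[310:]=0;m[:,460:]=0
    m=cv2.morphologyEx(m,cv2.MORPH_OPEN,np.ones((5,5)))
    cs=cv2.findContours(m,0,1)[0]; k=max(cs,key=cv2.contourArea)[:,0]
    print(n,[np.round(v,1) for v in cv2.minAreaRect(np.array([onz(c,*p,100)[:2] for p in k],np.float32))])
E
```

```text
now [422.   13.5  92.9] yaw -9.6 F [ 0.6 -0.5  0.1] w 0.2 t 3.83 j [-0.07, 0.11, 2.2, 0.0, 0.82, 1.67]
-> [421  11  90] rows 1 rz 0.0008 dp [[-0.0012, 0.0053, 0.0058]]
yel [array([494.7,  -1.9]), array([51.9, 48.3]), np.float64(80.2)]
blu [array([488.2, 157.8]), array([52.1, 49.4]), np.float64(78.5)]
```

carry_out:
  plan:
    - {"dp": [0.058, 0.004, 0.005], "delta_rot": [0, 0, 0.001], "grip": 1}
    - {"dp": [0.023, 0, 0], "delta_rot": [0, 0, 0], "grip": 1}
    - {"dp": [0.023, 0, 0], "delta_rot": [0, 0, 0], "grip": 1}
    - {"dp": [0.023, 0, 0], "delta_rot": [0, 0, 0], "grip": 1}
    - {"dp": [0.023, 0, 0], "delta_rot": [0, 0, 0], "grip": 1}
    - {"dp": [0.023, 0, 0], "delta_rot": [0, 0, 0], "grip": 1}
    - {"dp": [0.023, 0, 0], "delta_rot": [0, 0, 0], "grip": 1}
    - {"dp": [-0.028, 0, -0.1], "delta_rot": [0, 0, 0], "grip": 1}
    - {"dp": [-0.061, -0.079, 0], "delta_rot": [0, 0, 0.001], "grip": 1}
    - {"dp": [-0.061, -0.079, 0], "delta_rot": [0, 0, 0.001], "grip": 1}
    - {"dp": [-0.061, -0.079, 0], "delta_rot": [0, 0, 0.001], "grip": 1}
    - {"dp": [-0.061, -0.079, 0], "delta_rot": [0, 0, 0.001], "grip": 1}

```text
time: 5.38
ee_pos: [410.3, 173.8, 137.6]
orientation: [[0.979, -0.203, 0.001], [-0.203, -0.979, 0.0], [0.001, -0.0, -1.0]]
contact_force: [0.1, 0.7, -0.1]
gripper_width: -0.1
grip_force: 0.0
```

```bash
python3 - <<'E'
from h import *
legs((415,173,140,-11.5),(415,173,90,None))
E
```

```text
now [410.3 173.8 137.6] yaw -11.7 F [ 0.1  0.7 -0.1] w -0.1 t 5.38 j [0.3, 0.08, 2.12, 0.0, 0.94, 2.08]
-> [415 173 140] rows 1 rz -0.0006 dp [[0.0095, -0.0003, -0.0049]]
-> [415 173  90] rows 1 rz 0.0 dp [0.0, 0.0, 0.1]
```

Then I lift, and open the gripper on the way up.

carry_out:
  plan:
    - {"dp": [0.008, 0, 0.097], "delta_rot": [0, 0, 0], "grip": 1}
    - {"dp": [0.06, 0, 0], "delta_rot": [0, 0, 0], "grip": 1}
    - {"dp": [0.023, 0, 0], "delta_rot": [0, 0, 0], "grip": 1}
    - {"dp": [0.023, 0, 0], "delta_rot": [0, 0, 0], "grip": 1}
    - {"dp": [0.023, 0, 0], "delta_rot": [0, 0, 0], "grip": 1}
    - {"dp": [0.023, 0, 0], "delta_rot": [0, 0, 0], "grip": 1}
    - {"dp": [0.023, 0, 0], "delta_rot": [0, 0, 0], "grip": 1}
    - {"dp": [0.023, 0, 0], "delta_rot": [0, 0, 0], "grip": 1}
    - {"dp": [-0.03, 0, -0.12], "delta_rot": [0, 0, 0], "grip": 0}
    - {"dp": [-0.03, 0, -0.12], "delta_rot": [0, 0, 0], "grip": 0}
    - {"dp": [-0.1, 0, 0], "delta_rot": [0, 0, 0], "grip": 0}
    - {"dp": [-0.1, 0, 0], "delta_rot": [0, 0, 0], "grip": 0}

```text
time: 6.88
ee_pos: [384.2, 178.3, 210.1]
orientation: [[0.979, -0.203, 0.002], [-0.203, -0.979, 0.001], [0.002, -0.002, -1.0]]
contact_force: [1.1, 0.3, -0.9]
gripper_width: 72.3
grip_force: 0.0
```

```bash
python3 - <<'E'
from h import *
legs(); im,c=snap('top','top3'); im2,c2=snap('side','side3')
cv2.imwrite('pics/c3.png',np.vstack([im[150:350,190:510,::-1],im2[130:380,225:545,::-1]]))
E
```

```text
now [384.2 178.3 210.1] yaw -11.7 F [ 1.1  0.3 -0.9] w 72.3 t 6.88 j [0.33, -0.07, 2.1, 0.0, 1.11, 2.11]
```

View pics/c3.png

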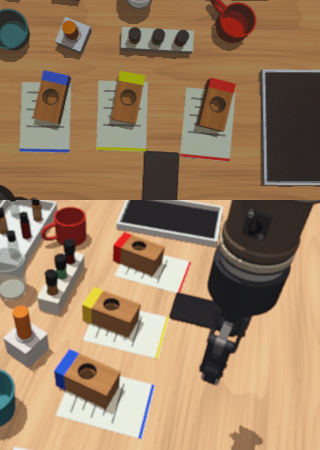

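All three lie bore up. In the top half of the crop the bores are at about (51,97), (128,96) and (217,103). Next I measure the gauge and the bores.

```bash
cat >> h.py <<'E'
def holders(c,im,z=48.):
    """lying holders from the top picture: bore centre and face rectangle on plane z"""
    hsv=cv2.cvtColor(im,cv2.COLOR_RGB2HSV); out={}
    for n,r in(('red',[((0,150,90),(5,255,255)),((174,150,90),(180,255,255))]),('yel',[((24,150,110),(35,255,255))]),('blu',[((105,150,90),(130,255,255))])):
        m=sum(cv2.inRange(hsv,*q) for q in r); m=cv2.morphologyEx(m,cv2.MORPH_OPEN,np.ones((5,5)))
        m[:205]=0 
        k=max(cv2.findContours(m,0,1)[0],key=cv2.contourArea)[:,0]; out[n]=k.mean(0)
    return out
E
python3 - <<'E'
from h import *
im,c=load('top3'); hsv=cv2.cvtColor(im,cv2.COLOR_RGB2HSV)
print({k:v.round(0) for k,v in holders(c,im).items()})
m=cv2.inRange(hsv,(5,180,120),(18,255,255)); m[:, :245]=0; m[:,285:]=0; m[:165]=0;m[205:]=0
k=max(cv2.findContours(m,0,1)[0],key=cv2.contourArea)[:,0]; print('orange',k.min(0),k.max(0),cv2.minEnclosingCircle(k))
(u,v),r=cv2.minEnclosingCircle(k); print('gauge top',onz(c,u,v,113).round(1))
# dark bore blobs
g=cv2.cvtColor(im,cv2.COLOR_RGB2GRAY)
for n,(x,y) in dict(red=(407,253),yel=(318,246),blu=(241,247)).items():
    s=g[y-14:y+15,x-14:x+15]; mm=(s<45).astype(np.uint8)
    cs=cv2.findContours(mm,0,1)[0]; k=max(cs,key=cv2.contourArea)[:,0]+[x-14,y-14]
    e=cv2.fitEllipse(k); print(n,np.round(e[0],1),np.round(e[1],1),onz(c,*e[0],48).round(1), int(s.min()),int(np.median(s)))
im2,c2=load('side3'); hs=cv2.cvtColor(im2,cv2.COLOR_RGB2HSV)
m=cv2.inRange(hs,(5,180,120),(18,255,255)); m=cv2.morphologyEx(m,cv2.MORPH_OPEN,np.ones((3,3)));m[:, :220]=0;m[:,270:]=0;m[:225]=0;m[280:]=0
k=max(cv2.findContours(m,0,1)[0],key=cv2.contourArea)[:,0]; print('side orange',k.min(0),k.max(0))
# top-centre via triangulation
P=onz(c,u,v,113); print(proj(c2,P).round(1), 'foot of handle',proj(c2,P-[0,0,62]).round(1))
E
```

```text
{'red': array([411., 235.]), 'yel': array([321., 227.]), 'blu': array([245., 227.])}
orange [253 171] [265 183] ((258.758056640625, 177.0806427001953), 6.530474662780762)
gauge top [697.4 100.4 113. ]
red [410.9 251.6] [ 4.4 12. ] [ 561.6 -205.    48. ] 37 91Traceback (most recent call last):
  File "<stdin>", line 12, in <module>
cv2.error: OpenCV(4.12.0) /io/opencv/modules/imgproc/src/shapedescr.cpp:361: error: (-201:Incorrect size of input array) There should be at least 5 points to fit the ellipse in function 'fitEllipseNoDirect'
```

```bash
python3 - <<'E'
from h import *
legs((697,100,210,None),(697,100,165,None))
E
```

```text
now [379.3 177.8 207.8] yaw -11.5 F [ 0.4 -0.8  0.2] w 84.4 t 6.97 j [0.33, -0.07, 2.11, 0.0, 1.11, 2.11]
-> [697 100 210] rows 6 rz 0.0 dp [0.1089, 0.0042, -0.0007]
-> [697 100 165] rows 1 rz 0.0 dp [0.0, 0.0, 0.09]
```

carry_out:
  plan:
    - {"dp": [0.109, 0.004, 0], "delta_rot": [0, 0, 0], "grip": 0}
    - {"dp": [0.109, 0.004, 0], "delta_rot": [0, 0, 0], "grip": 0}
    - {"dp": [0.109, 0.004, 0], "delta_rot": [0, 0, 0], "grip": 0}
    - {"dp": [0.109, 0.004, 0], "delta_rot": [0, 0, 0], "grip": 0}
    - {"dp": [0.109, 0.004, 0], "delta_rot": [0, 0, 0], "grip": 0}
    - {"dp": [0.109, 0.004, 0], "delta_rot": [0, 0, 0], "grip": 0}
    - {"dp": [0, 0, 0], "delta_rot": [0, 0, 0], "grip": 0}

```text
time: 7.85
ee_pos: [705.6, 97.9, 206.6]
orientation: [[0.979, -0.205, 0.001], [-0.205, -0.979, -0.001], [0.001, 0.001, -1.0]]
contact_force: [-0.5, -0.2, -0.9]
gripper_width: 85.4
grip_force: 0.0
```

```bash
python3 - <<'E'
from h import *
legs(); im,c=snap('wrist','w4')
hsv=cv2.cvtColor(im,cv2.COLOR_RGB2HSV)
print('pred',proj(c,[697.4,100.4,113],True).round(0),proj(c,[697.4,100.4,51],True).round(0))
print('red px',proj(c,[561,-197,48],True).round(0),'yel',proj(c,[568,-15,48],True).round(0))
m=cv2.inRange(hsv,(5,180,100),(18,255,255)); m=cv2.morphologyEx(m,cv2.MORPH_OPEN,np.ones((3,3)))
k=max(cv2.findContours(m,0,1)[0],key=cv2.contourArea)[:,0]; print(k.min(0),k.max(0))
E
```

```text
now [705.6  97.9 206.6] yaw -11.8 F [-0.5 -0.2 -0.9] w 85.4 t 7.85 j [0.08, 0.49, 1.43, -0.0, 1.22, 1.85]
pred [324. 252.] [324. 230.]
red px [608. 293.] yel [467. 332.]
[303 214] [342 268]
```

View pics/w4.png

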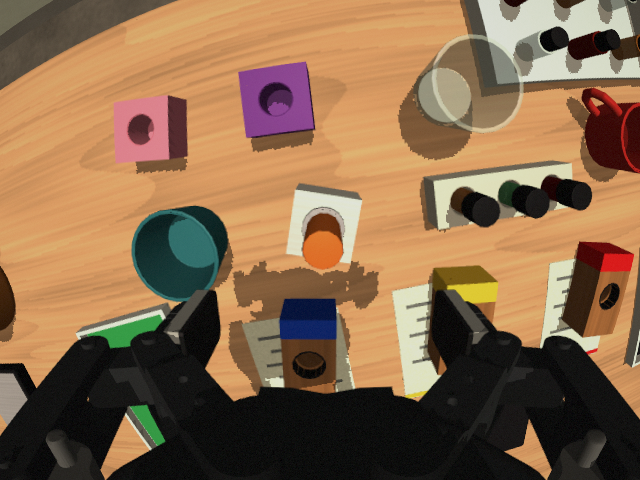

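The wrist view shows the gauge's orange top centred at about (323,249), 3 px from the prediction, in the light-grey stand. Blue's bore is at (308,365) and red's at (609,296).

```bash
python3 - <<'E'
from h import *
im,c=load('w4'); P=onz(c,322.5,249,113,True); print(P.round(1))
g=cv2.cvtColor(im,cv2.COLOR_RGB2HSV)[...,2]
print(g[205:270:3,323].tolist())
# stand hole / collar ring at z=51: ring outer edges left/right at ~ (303,225),(345,225)
print('collar edges',onz(c,302,222,51,True).round(1),onz(c,345,222,51,True).round(1))
print('pred of P collar', proj(c,[P[0],P[1],51],True).round(1))
legs((P[0],P[1],66,-11.8),step=45)
E
```

```text
[699.5 100.9 113. ]
[227, 197, 196, 99, 100, 103, 103, 102, 103, 222, 223, 222, 222, 222, 221, 223, 222, 222, 222, 222, 222, 219]
collar edges [707.6 117.   51. ] [700.3  82.2  51. ]
pred of P collar [323.  227.4]
now [703.4  98.8 206.9] yaw -11.8 F [-0.5  0.4 -0.4] w 85.6 t 7.9 j [0.08, 0.49, 1.43, -0.0, 1.22, 1.85]
-> [699.5 100.9  66. ] rows 4 rz 0.0 dp [[-0.0021, -0.0006, 0.0704], [-0.0021, -0.0006, 0.0704], [-0.0021, -0.0006, 0.0704], [-0.0021, -0.0006, 0.0704]]
```

carry_out:
  plan:
    - {"dp": [-0.0022, -0.0006, 0.07], "delta_rot": [0, 0, 0], "grip": 0}
    - {"dp": [-0.0022, -0.0006, 0.07], "delta_rot": [0, 0, 0], "grip": 0}
    - {"dp": [-0.0022, -0.0006, 0.07], "delta_rot": [0, 0, 0], "grip": 0}
    - {"dp": [-0.0022, -0.0006, 0.068], "delta_rot": [0, 0, 0], "grip": 0}
    - {"dp": [0, 0, 0], "delta_rot": [0, 0, 0], "grip": 0}
    - {"dp": [0, 0, 0], "delta_rot": [0, 0, 0], "grip": 1}
    - {"dp": [0, 0, 0], "delta_rot": [0, 0, 0], "grip": 1}
    - {"dp": [0, 0, 0], "delta_rot": [0, 0, 0], "grip": 1}
    - {"dp": [0, 0, 0], "delta_rot": [0, 0, 0], "grip": 1}
    - {"dp": [0, 0, 0], "delta_rot": [0, 0, 0], "grip": 1}
    - {"dp": [0, 0, 0], "delta_rot": [0, 0, 0], "grip": 1}
  grip_force: 60

```text
time: 9.28
ee_pos: [699.1, 102.2, 71.7]
orientation: [[0.979, -0.202, 0.002], [-0.202, -0.979, 0.0], [0.002, -0.001, -1.0]]
contact_force: [-1.6, -0.4, 5.9]
gripper_width: 26.6
grip_force: 58.9
```

```bash
python3 - <<'E'
from h import *
legs((0,0,0,None))
E
```

```text
now [699.1 102.2  71.7] yaw -11.7 F [-1.6 -0.4  5.9] w 26.6 t 9.28 j [0.08, 0.62, 1.52, -0.0, 1.0, 1.86]
-> [0 0 0] rows 12 rz 0.0 dp [-0.1107, 0.0402, 0.012]
```

```bash
python3 - <<'E'
from h import *
legs((699,102,150,None,40),(500,-185,150,None))
E
```

```text
now [699.1 102.2  71.7] yaw -11.7 F [-1.6 -0.4  5.9] w 26.6 t 9.28 j [0.08, 0.62, 1.52, -0.0, 1.0, 1.86]
-> [699 102 150] rows 2 rz 0.0 dp [-0.0001, 0.0002, -0.0783]
-> [ 500 -185  150] rows 6 rz 0.0 dp [-0.0456, 0.1071, 0.0]
```

carry_out:
  plan:
    - {"dp": [0, 0, -0.08], "delta_rot": [0, 0, 0], "grip": 1}
    - {"dp": [0, 0, -0.08], "delta_rot": [0, 0, 0], "grip": 1}
    - {"dp": [-0.0456, 0.107, 0], "delta_rot": [0, 0, 0], "grip": 1}
    - {"dp": [-0.0456, 0.107, 0], "delta_rot": [0, 0, 0], "grip": 1}
    - {"dp": [-0.0456, 0.107, 0], "delta_rot": [0, 0, 0], "grip": 1}
    - {"dp": [-0.0456, 0.107, 0], "delta_rot": [0, 0, 0], "grip": 1}
    - {"dp": [-0.0456, 0.107, 0], "delta_rot": [0, 0, 0], "grip": 1}
    - {"dp": [-0.0456, 0.107, 0], "delta_rot": [0, 0, 0], "grip": 1}
    - {"dp": [0, 0, 0], "delta_rot": [0, 0, 0], "grip": 1}
    - {"dp": [0, 0, 0], "delta_rot": [0, 0, 0], "grip": 1}

```text
time: 10.52
ee_pos: [499.0, -184.5, 149.6]
orientation: [[0.979, -0.203, 0.0], [-0.203, -0.979, 0.001], [-0.0, -0.001, -1.0]]
contact_force: [0.1, -0.2, -1.5]
gripper_width: 26.7
grip_force: 60.2
```

```bash
python3 - <<'E'
from h import *
legs(); im,c=snap('wrist','w5'); legs()
E
```

```text
now [ 499.  -184.5  149.6] yaw -11.7 F [ 0.1 -0.2 -1.5] w 26.7 t 10.53 j [-0.44, 0.23, 1.92, 0.0, 1.0, 1.34]
now [ 499.5 -184.   149.7] yaw -11.7 F [ 0.1 -0.4 -0.9] w 26.7 t 10.57 j [-0.44, 0.23, 1.92, 0.0, 1.0, 1.34]
```

View pics/w5.png

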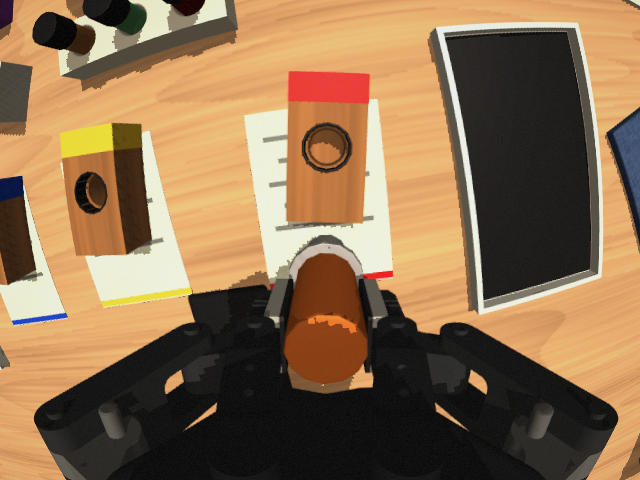

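The wrist view shows red's bore ring at (327,147), about 50 px across. The gauge in hand has its handle top at about (326,348) and its collar's front edge at v≈243. Now I'll measure both precisely.

```bash
cat >> h.py <<'E'
def bore_w(c,im,u,v,z=48.,w=36,thr=45):
    g=cv2.cvtColor(im,cv2.COLOR_RGB2GRAY); u,v=int(u),int(v); y0,x0=max(v-w,0),max(u-w,0)
    m=(g[y0:v+w,x0:u+w]<thr).astype(np.uint8); m=cv2.morphologyEx(m,cv2.MORPH_CLOSE,np.ones((5,5)))
    k=max(cv2.findContours(m,0,1)[0],key=cv2.contourArea)
    h=cv2.convexHull(k)[:,0]+[x0,y0]; P=np.array([onz(c,*q,z,True)[:2] for q in h],np.float32)
    e=cv2.fitEllipse(P); print('bore px',h.mean(0).round(1),'centre',np.round(e[0],1),'diam',np.round(e[1],1)); return np.array(e[0])
E
python3 - <<'E'
from h import *
im,c=load('w5'); bore_w(c,im,327,147)
T=np.array([499.2,-184.3]); x=np.array([.979,-.203])
for e in(-2,0,2):
    ctr=T+e*x
    a=np.linspace(0,6.283,73)
    for z,r in((129,18),(124,18),(86,9),(92,12),(191,14)):
        q=np.array([proj(c,[ctr[0]+r*np.cos(t),ctr[1]+r*np.sin(t),z],True) for t in a]); print(e,z,q.min(0).round(1),q.max(0).round(1),end=' | ')
    print()
g=cv2.cvtColor(im,cv2.COLOR_RGB2GRAY); print('col326',list(zip(range(228,262,2),g[228:262:2,326].tolist())))
print('row bottom',list(zip(range(350,396,3),im[350:396:3,326].tolist())))
cv2.imwrite('pics/c5.png',cv2.resize(im[100:400,260:400,::-1],None,fx=2,fy=2))
E
```

```text
bore px [326.1 145.7] centre [ 557.6 -197.4] diam [31.3 32.3]
-2 129 [287.1 247.4] [362.5 317.1] | -2 124 [288.1 244.4] [361.5 312.6] | -2 86 [309.6 241.1] [340.3 270.3] | -2 92 [303.9 238.9] [345.9 278.7] | -2 191 [281.3 317.2] [367.6 388.4] | 
0 129 [287.  243.2] [362.6 313.5] | 0 124 [288.  240.3] [361.6 309.1] | 0 86 [309.5 237.8] [340.3 267.1] | 0 92 [303.8 235.4] [345.9 275.5] | 0 191 [281.  311.4] [367.9 383.9] | 
2 129 [286.8 239.1] [362.7 309.9] | 2 124 [287.8 236.3] [361.8 305.5] | 2 86 [309.5 234.4] [340.3 264. ] | 2 92 [303.8 232. ] [346.  272.3] | 2 191 [280.7 305.5] [368.2 379.3] | 
col326 [(228, 237), (230, 238), (232, 237), (234, 232), (236, 78), (238, 79), (240, 79), (242, 96), (244, 204), (246, 191), (248, 193), (250, 193), (252, 194), (254, 74), (256, 69), (258, 69), (260, 67)]
row bottom [(350, [140, 67, 27]), (353, [137, 63, 21]), (356, [137, 63, 22]), (359, [137, 62, 22]), (362, [140, 67, 26]), (365, [139, 66, 26]), (368, [137, 64, 21]), (371, [135, 62, 23]), (374, [137, 65, 21]), (377, [136, 62, 20]), (380, [137, 63, 21]), (383, [130, 66, 24]), (386, [125, 89, 58]), (389, [129, 92, 59]), (392, [120, 87, 56]), (395, [14, 16, 16])]
```

View pics/c5.png

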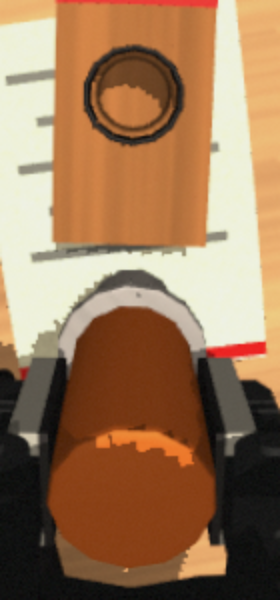

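```bash
python3 - <<'E'
from h import *
legs((557.6,-197.4,150,None),(557.6,-197.4,118,None))
E
```

```text
now [ 499.5 -184.   149.7] yaw -11.7 F [ 0.1 -0.4 -0.9] w 26.7 t 10.57 j [-0.44, 0.23, 1.92, 0.0, 1.0, 1.34]
-> [ 557.6 -197.4  150. ] rows 1 rz 0.0 dp [0.1192, 0.0028, -0.0007]
-> [ 557.6 -197.4  118. ] rows 1 rz 0.0 dp [0.0, 0.0, 0.064]
```

carry_out:
  plan:
    - {"dp": [0.06, 0.0014, 0], "delta_rot": [0, 0, 0], "grip": 1}
    - {"dp": [0.06, 0.0014, 0], "delta_rot": [0, 0, 0], "grip": 1}
    - {"dp": [0, 0, 0.06], "delta_rot": [0, 0, 0], "grip": 1}
    - {"dp": [0, 0, 0], "delta_rot": [0, 0, 0], "grip": 1}
    - {"dp": [0, 0, 0], "delta_rot": [0, 0, 0], "grip": 1}

```text
time: 11.2
ee_pos: [557.8, -197.0, 119.8]
orientation: [[0.98, -0.201, -0.0], [-0.201, -0.98, 0.0], [-0.001, -0.0, -1.0]]
contact_force: [-0.7, 0.1, -1.5]
gripper_width: 27.1
grip_force: 60.2
```

```bash
python3 - <<'E'
from h import *
legs((557.6,-197.4,90,None),step=8)
E
```

```text
now [ 557.8 -197.   119.8] yaw -11.6 F [-0.7  0.1 -1.5] w 27.1 t 11.2 j [-0.41, 0.37, 1.8, 0.0, 0.97, 1.36]
-> [ 557.6 -197.4   90. ] rows 4 rz 0.0 dp [-0.0001, 0.0002, 0.0149]
```

carry_out:
  plan:
    - {"dp": [0, 0, 0.012], "delta_rot": [0, 0, 0], "grip": 1}
    - {"dp": [0, 0, 0.012], "delta_rot": [0, 0, 0], "grip": 1}
    - {"dp": [0, 0, 0.012], "delta_rot": [0, 0, 0], "grip": 1}
    - {"dp": [0, 0, 0.008], "delta_rot": [0, 0, 0], "grip": 1}
    - {"dp": [0, 0, 0.006], "delta_rot": [0, 0, 0], "grip": 1}

```text
time: 11.82
ee_pos: [557.4, -198.1, 94.4]
orientation: [[0.979, -0.202, -0.0], [-0.202, -0.979, 0.0], [-0.0, -0.0, -1.0]]
contact_force: [0.5, 0.8, -1.1]
gripper_width: 26.6
grip_force: 60.2
```

No stop at the recess floor, so I continue down to the collar.

carry_out:
  plan:
    - {"dp": [0, 0, 0.01], "delta_rot": [0, 0, 0], "grip": 1}
    - {"dp": [0, 0, 0.01], "delta_rot": [0, 0, 0], "grip": 1}
    - {"dp": [0, 0, 0.01], "delta_rot": [0, 0, 0], "grip": 1}
    - {"dp": [0, 0, 0.008], "delta_rot": [0, 0, 0], "grip": 1}
    - {"dp": [0, 0, 0.004], "delta_rot": [0, 0, 0], "grip": 1}

```text
time: 12.45
ee_pos: [557.5, -198.0, 73.8]
orientation: [[0.979, -0.202, -0.0], [-0.202, -0.979, 0.0], [-0.001, -0.0, -1.0]]
contact_force: [-2.3, 1.1, 5.8]
gripper_width: 26.6
grip_force: 60.8
```

carry_out:
  plan:
    - {"dp": [0, 0, 0.003], "delta_rot": [0, 0, 0], "grip": 1}
    - {"dp": [0, 0, 0], "delta_rot": [0, 0, 0], "grip": 1}
    - {"dp": [0, 0, 0], "delta_rot": [0, 0, 0], "grip": 1}

```text
time: 12.82
ee_pos: [557.6, -198.0, 73.8]
orientation: [[0.979, -0.202, -0.001], [-0.202, -0.979, 0.0], [-0.001, -0.0, -1.0]]
contact_force: [-3.8, 2.3, 6.6]
gripper_width: 26.4
grip_force: 61.2
```

```bash
python3 - <<'E'
from h import *
im,c=load('w5'); b=bore_w(c,im,91,192)
legs((557.5,-198,135,None,30),(505,-3,150,None))
E
```

```text
bore px [ 90.1 191.5] centre [569.9 -14.3] diam [32.  32.1]
now [ 557.6 -198.    73.8] yaw -11.7 F [-3.8  2.3  6.6] w 26.4 t 12.82 j [-0.41, 0.44, 1.81, 0.0, 0.89, 1.36]
-> [ 557.5 -198.   135. ] rows 3 rz 0.0 dp [-0.0, 0.0, -0.0408]
-> [505  -3 150] rows 4 rz 0.0 dp [-0.0454, -0.0902, -0.0075]
```

Red passes: contact came at z=73.8, just as predicted for the collar meeting the face. Yellow is next.

carry_out:
  plan:
    - {"dp": [0, 0, -0.045], "delta_rot": [0, 0, 0], "grip": 1}
    - {"dp": [0, 0, -0.045], "delta_rot": [0, 0, 0], "grip": 1}
    - {"dp": [0, 0, -0.045], "delta_rot": [0, 0, 0], "grip": 1}
    - {"dp": [-0.043, -0.091, -0.005], "delta_rot": [0, 0, 0], "grip": 1}
    - {"dp": [-0.043, -0.091, -0.005], "delta_rot": [0, 0, 0], "grip": 1}
    - {"dp": [-0.043, -0.091, -0.005], "delta_rot": [0, 0, 0], "grip": 1}
    - {"dp": [-0.043, -0.091, -0.005], "delta_rot": [0, 0, 0], "grip": 1}
    - {"dp": [0, 0, 0], "delta_rot": [0, 0, 0], "grip": 1}
    - {"dp": [0, 0, 0], "delta_rot": [0, 0, 0], "grip": 1}

```text
time: 13.95
ee_pos: [510.8, -2.8, 150.1]
orientation: [[0.98, -0.201, 0.002], [-0.201, -0.98, -0.001], [0.002, 0.001, -1.0]]
contact_force: [0.3, -0.1, -1.8]
gripper_width: 26.9
grip_force: 60.3
```

```bash
python3 - <<'E'
from h import *
im,c=snap('wrist','w6'); u=proj(c,[569.9,-14.3,48],True); b=bore_w(c,im,*u)
u=proj(c,[564,145,48],True); print(u)
legs((b[0],b[1],150,None),(b[0],b[1],96,None))
E
```

```text
bore px [325.9 145.8] centre [569.6 -15.1] diam [31.5 32.4]
[117.88125411 207.63259784]
now [510.9  -3.2 150.1] yaw -11.7 F [ 0.3 -0.2 -0.3] w 26.5 t 14.0 j [-0.09, 0.19, 1.97, -0.0, 0.99, 1.68]
-> [569.6 -15.1 150. ] rows 1 rz 0.0 dp [0.1198, -0.0006, 0.0001]
-> [569.6 -15.1  96. ] rows 1 rz 0.0 dp [0.0, 0.0, 0.108]
```

carry_out:
  plan:
    - {"dp": [0.06, 0, 0], "delta_rot": [0, 0, 0], "grip": 1}
    - {"dp": [0.06, 0, 0], "delta_rot": [0, 0, 0], "grip": 1}
    - {"dp": [0, 0, 0.06], "delta_rot": [0, 0, 0], "grip": 1}
    - {"dp": [0, 0, 0], "delta_rot": [0, 0, 0], "grip": 1}
    - {"dp": [0, 0, 0], "delta_rot": [0, 0, 0], "grip": 1}
    - {"dp": [0, 0, 0.012], "delta_rot": [0, 0, 0], "grip": 1}
    - {"dp": [0, 0, 0.012], "delta_rot": [0, 0, 0], "grip": 1}
    - {"dp": [0, 0, 0.012], "delta_rot": [0, 0, 0], "grip": 1}
    - {"dp": [0, 0, 0.008], "delta_rot": [0, 0, 0], "grip": 1}
    - {"dp": [0, 0, 0.006], "delta_rot": [0, 0, 0], "grip": 1}

```text
time: 15.25
ee_pos: [568.7, -14.5, 94.4]
orientation: [[0.979, -0.202, -0.0], [-0.202, -0.979, 0.0], [-0.0, 0.0, -1.0]]
contact_force: [0.2, 0.2, -2.1]
gripper_width: 26.9
grip_force: 60.3
```

carry_out:
  plan:
    - {"dp": [0, 0, 0.01], "delta_rot": [0, 0, 0], "grip": 1}
    - {"dp": [0, 0, 0.01], "delta_rot": [0, 0, 0], "grip": 1}
    - {"dp": [0, 0, 0.01], "delta_rot": [0, 0, 0], "grip": 1}
    - {"dp": [0, 0, 0.008], "delta_rot": [0, 0, 0], "grip": 1}
    - {"dp": [0, 0, 0.004], "delta_rot": [0, 0, 0], "grip": 1}
    - {"dp": [0, 0, 0.003], "delta_rot": [0, 0, 0], "grip": 1}
    - {"dp": [0, 0, 0], "delta_rot": [0, 0, 0], "grip": 1}

```text
time: 16.12
ee_pos: [568.9, -14.6, 73.7]
orientation: [[0.979, -0.202, -0.001], [-0.202, -0.979, 0.0], [-0.001, 0.0, -1.0]]
contact_force: [-3.8, 0.1, 6.9]
gripper_width: 26.8
grip_force: 61.1
```

```bash
python3 - <<'E'
from h import *
im,c=load('w6'); b=bore_w(c,im,118,207)
legs((568.7,-14.5,135,None,30),(b[0]-58,b[1]+12,150,None))
E
```

```text
bore px [119.1 201.8] centre [568.5 143.5] diam [32.1 32.5]
now [568.9 -14.6  73.7] yaw -11.7 F [-3.8  0.1  6.9] w 26.8 t 16.12 j [-0.1, 0.4, 1.87, -0.0, 0.87, 1.67]
-> [568.7 -14.5 135. ] rows 3 rz 0.0 dp [-0.0001, -0.0, -0.0408]
-> [510.5 155.5 150. ] rows 4 rz 0.0 dp [-0.0457, -0.0773, -0.0075]
```

Yellow passes (z=73.7). Blue is next.

carry_out:
  plan:
    - {"dp": [0, 0, -0.045], "delta_rot": [0, 0, 0], "grip": 1}
    - {"dp": [0, 0, -0.045], "delta_rot": [0, 0, 0], "grip": 1}
    - {"dp": [0, 0, -0.045], "delta_rot": [0, 0, 0], "grip": 1}
    - {"dp": [-0.046, -0.077, -0.005], "delta_rot": [0, 0, 0], "grip": 1}
    - {"dp": [-0.046, -0.077, -0.005], "delta_rot": [0, 0, 0], "grip": 1}
    - {"dp": [-0.046, -0.077, -0.005], "delta_rot": [0, 0, 0], "grip": 1}
    - {"dp": [-0.046, -0.077, -0.005], "delta_rot": [0, 0, 0], "grip": 1}
    - {"dp": [0, 0, 0], "delta_rot": [0, 0, 0], "grip": 1}
    - {"dp": [0, 0, 0], "delta_rot": [0, 0, 0], "grip": 1}

```text
time: 17.25
ee_pos: [510.1, 154.7, 149.9]
orientation: [[0.98, -0.201, 0.001], [-0.201, -0.98, -0.001], [0.001, 0.0, -1.0]]
contact_force: [0.2, -0.0, -1.7]
gripper_width: 26.5
grip_force: 60.3
```

```bash
python3 - <<'E'
from h import *
im,c=snap('wrist','w7'); u=proj(c,[568.5,143.5,48],True); b=bore_w(c,im,*u)
legs((b[0],b[1],150,None),(b[0],b[1],96,None))
E
```

```text
bore px [326.  152.1] centre [568.5 142.7] diam [32.  32.3]
now [510.2 154.2 149.8] yaw -11.7 F [ 0.1 -0.1 -0.8] w 26.6 t 17.3 j [0.21, 0.23, 1.92, -0.0, 1.0, 1.99]
-> [568.5 142.7 150. ] rows 1 rz 0.0 dp [0.1188, -0.001, -0.0004]
-> [568.5 142.7  96. ] rows 1 rz 0.0 dp [0.0, 0.0, 0.108]
```

```bash
python3 - <<'E'
from h import *
for f,X in(('w6',(569.6,-15.1,48)),('w7',(568.5,142.7,48))):
    im,c=load(f); print(proj(c,X,True).round(1), (-c['R'].T@c['t']).round(1), c['R'][2].round(4))
im,c=snap('wrist','w7b'); bore_w(c,im,326,152); print((-c['R'].T@c['t'] if 0 else -np.array(c['R']).T@np.array(c['t'])).round(1)); legs()
E
```

```text
[325.4 147.8] [574.3 -15.8 294.1] [-0.2507  0.05   -0.9668]
[325.  148.3] [573.7 141.6 293.8] [-0.2518  0.0505 -0.9665]
bore px [324.8 150.1] centre [568.4 142.8] diam [31.9 32.1]
[573.9 141.1 293.7]
now [510.3 153.9 149.7] yaw -11.7 F [ 1.  -0.4 -0.9] w 26.7 t 17.35 j [0.21, 0.23, 1.92, -0.0, 1.0, 1.99]
```

carry_out:
  plan:
    - {"dp": [0.06, -0.001, 0], "delta_rot": [0, 0, 0], "grip": 1}
    - {"dp": [0.059, -0.001, 0], "delta_rot": [0, 0, 0], "grip": 1}
    - {"dp": [0, 0, 0.06], "delta_rot": [0, 0, 0], "grip": 1}
    - {"dp": [0, 0, 0], "delta_rot": [0, 0, 0], "grip": 1}
    - {"dp": [0, 0, 0], "delta_rot": [0, 0, 0], "grip": 1}
    - {"dp": [0, 0, 0.012], "delta_rot": [0, 0, 0], "grip": 1}
    - {"dp": [0, 0, 0.012], "delta_rot": [0, 0, 0], "grip": 1}
    - {"dp": [0, 0, 0.012], "delta_rot": [0, 0, 0], "grip": 1}
    - {"dp": [0, 0, 0.008], "delta_rot": [0, 0, 0], "grip": 1}
    - {"dp": [0, 0, 0.006], "delta_rot": [0, 0, 0], "grip": 1}

```text
time: 18.6
ee_pos: [568.2, 143.9, 94.4]
orientation: [[0.979, -0.202, -0.0], [-0.202, -0.979, -0.0], [-0.0, 0.0, -1.0]]
contact_force: [-0.0, 0.2, -2.1]
gripper_width: 26.6
grip_force: 60.3
```

carry_out:
  plan:
    - {"dp": [0, 0, 0.01], "delta_rot": [0, 0, 0], "grip": 1}
    - {"dp": [0, 0, 0.01], "delta_rot": [0, 0, 0], "grip": 1}
    - {"dp": [0, 0, 0.01], "delta_rot": [0, 0, 0], "grip": 1}
    - {"dp": [0, 0, 0.008], "delta_rot": [0, 0, 0], "grip": 1}
    - {"dp": [0, 0, 0.004], "delta_rot": [0, 0, 0], "grip": 1}
    - {"dp": [0, 0, 0.003], "delta_rot": [0, 0, 0], "grip": 1}
    - {"dp": [0, 0, 0], "delta_rot": [0, 0, 0], "grip": 1}

```text
time: 19.48
ee_pos: [568.4, 143.7, 73.7]
orientation: [[0.979, -0.202, -0.001], [-0.202, -0.979, -0.0], [-0.001, 0.0, -1.0]]
contact_force: [-3.1, -0.4, 6.2]
gripper_width: 26.8
grip_force: 61.3
```

```bash
python3 - <<'E'
from h import *
legs((568.5,143.5,150,None,30),(640,113,150,None))
im,c=snap('side','side8'); cv2.imwrite('pics/c8.png',cv2.resize(im[130:430,170:470,::-1],None,fx=2,fy=2))
E
```

```text
now [568.4 143.7  73.7] yaw -11.7 F [-3.1 -0.4  6.2] w 26.8 t 19.48 j [0.17, 0.43, 1.83, -0.0, 0.89, 1.95]
-> [568.5 143.5 150. ] rows 3 rz 0.0 dp [0.0001, 0.0001, -0.0508]
-> [640 113 150] rows 2 rz 0.0 dp [0.0762, 0.0154, 0.0]
```

View pics/c8.png

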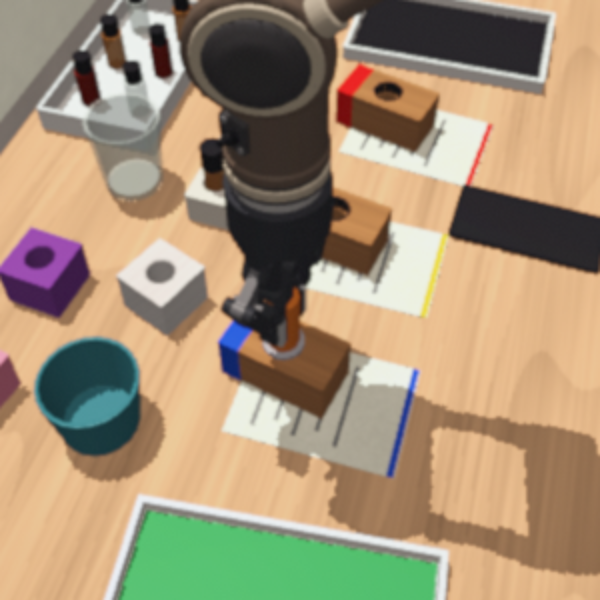

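The side crop shows the gauge's collar flush on blue's face at (283,340), so all three pass and go in the green tray. Now the gauge goes back to its stand.

carry_out:
  plan:
    - {"dp": [0, 0, -0.052], "delta_rot": [0, 0, 0], "grip": 1}
    - {"dp": [0, 0, -0.052], "delta_rot": [0, 0, 0], "grip": 1}
    - {"dp": [0, 0, -0.052], "delta_rot": [0, 0, 0], "grip": 1}
    - {"dp": [0.076, 0.0154, 0], "delta_rot": [0, 0, 0], "grip": 1}
    - {"dp": [0.076, 0.0154, 0], "delta_rot": [0, 0, 0], "grip": 1}
    - {"dp": [0, 0, 0], "delta_rot": [0, 0, 0], "grip": 1}
    - {"dp": [0, 0, 0], "delta_rot": [0, 0, 0], "grip": 1}

```text
time: 20.4
ee_pos: [638.9, 113.4, 149.7]
orientation: [[0.979, -0.202, -0.002], [-0.202, -0.979, 0.0], [-0.002, 0.0, -1.0]]
contact_force: [0.4, -0.2, -1.4]
gripper_width: 26.9
grip_force: 60.6
```

```bash
python3 - <<'E'
from h import *
im,c=snap('wrist','w9'); u=proj(c,[699.2,101,46],True); print(u.round(0))
u0,v0=u.astype(int); cv2.imwrite('pics/c9.png',cv2.resize(im[v0-60:v0+60,u0-60:u0+60,::-1],None,fx=4,fy=4))
print(cv2.cvtColor(im,cv2.COLOR_RGB2GRAY)[v0,u0-45:u0+45:3].tolist())
E
```

```text
[325. 145.]
[179, 213, 234, 233, 233, 234, 234, 233, 216, 78, 148, 148, 232, 234, 234, 235, 223, 190, 150, 150, 150, 138, 104, 232, 234, 234, 235, 234, 234, 234]
```

View pics/c9.png

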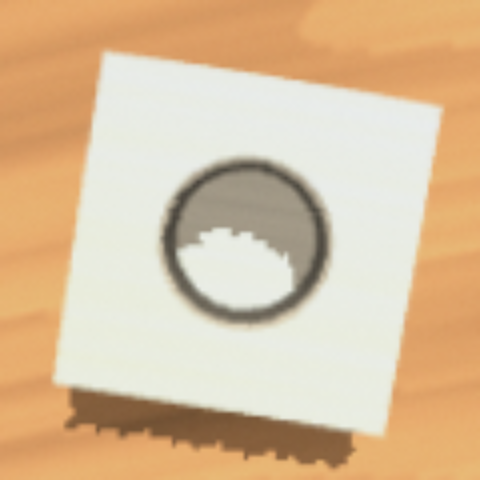

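The stand's hole is centred at crop (246,240), which is pixel (326.4,145) in the wrist picture.

```bash
python3 - <<'E'
from h import *
im,c=load('w9'); u=proj(c,[699.2,101,46],True).astype(int); P=onz(c,u[0]+1.5,u[1]+0,46,True); print(P)
legs((P[0],P[1],150,None),(P[0],P[1],120,None),(P[0],P[1],72,None))
E
```

```text
[699.17074882 100.65009191  46.        ]
now [638.5 113.6 149.6] yaw -11.7 F [-0.3 -0.1 -1.5] w 26.8 t 20.45 j [0.11, 0.44, 1.64, 0.0, 1.07, 1.88]
-> [699.2 100.7 150. ] rows 2 rz 0.0 dp [0.062, 0.0004, -0.0004]
-> [699.2 100.7 120. ] rows 1 rz 0.0 dp [0.0, 0.0, 0.06]
-> [699.2 100.7  72. ] rows 1 rz 0.0 dp [0.0, 0.0, 0.096]
```

carry_out:
  plan:
    - {"dp": [0.062, 0, 0], "delta_rot": [0, 0, 0], "grip": 1}
    - {"dp": [0.062, 0, 0], "delta_rot": [0, 0, 0], "grip": 1}
    - {"dp": [0, 0, 0.06], "delta_rot": [0, 0, 0], "grip": 1}
    - {"dp": [0, 0, 0], "delta_rot": [0, 0, 0], "grip": 1}
    - {"dp": [0, 0, 0.015], "delta_rot": [0, 0, 0], "grip": 1}
    - {"dp": [0, 0, 0.015], "delta_rot": [0, 0, 0], "grip": 1}
    - {"dp": [0, 0, 0.015], "delta_rot": [0, 0, 0], "grip": 1}
    - {"dp": [0, 0, 0.015], "delta_rot": [0, 0, 0], "grip": 1}
    - {"dp": [0, 0, 0.015], "delta_rot": [0, 0, 0], "grip": 1}
    - {"dp": [0, 0, 0.01], "delta_rot": [0, 0, 0], "grip": 1}
    - {"dp": [0, 0, 0.006], "delta_rot": [0, 0, 0], "grip": 1}
    - {"dp": [0, 0, 0.005], "delta_rot": [0, 0, 0], "grip": 1}

```text
time: 21.95
ee_pos: [699.8, 101.0, 72.1]
orientation: [[0.979, -0.202, -0.001], [-0.202, -0.979, 0.0], [-0.002, 0.0, -1.0]]
contact_force: [-4.3, 1.9, -0.0]
gripper_width: 27.1
grip_force: 60.5
```

carry_out:
  plan:
    - {"dp": [0, 0, 0], "delta_rot": [0, 0, 0], "grip": 0}
    - {"dp": [0, 0, 0], "delta_rot": [0, 0, 0], "grip": 0}
    - {"dp": [0, 0, 0], "delta_rot": [0, 0, 0], "grip": 0}
    - {"dp": [0, 0, 0], "delta_rot": [0, 0, 0], "grip": 0}
    - {"dp": [0, 0, -0.12], "delta_rot": [0, 0, 0], "grip": 0}
    - {"dp": [0, 0, -0.12], "delta_rot": [0, 0, 0], "grip": 0}
    - {"dp": [-0.091, -0.01, 0], "delta_rot": [0, 0, 0], "grip": 0}
    - {"dp": [-0.091, -0.01, 0], "delta_rot": [0, 0, 0], "grip": 0}
    - {"dp": [-0.091, -0.01, 0], "delta_rot": [0, 0, 0], "grip": 0}
    - {"dp": [0, 0, 0], "delta_rot": [0, 0, 0], "grip": 0}

```text
time: 23.2
ee_pos: [566.2, 143.8, 191.7]
orientation: [[0.98, -0.2, -0.003], [-0.2, -0.98, -0.0], [-0.003, 0.001, -1.0]]
contact_force: [0.3, -0.4, -1.1]
gripper_width: 85.2
grip_force: 0.0
```

```bash
python3 - <<'E'
from h import *
im,c=snap('wrist','w10'); u=proj(c,[568.5,143,48],True); b=bore_w(c,im,*u,thr=40)
t,ct=snap('top','top10'); s,cs=snap('side','side10')
hs=cv2.cvtColor(s,cv2.COLOR_RGB2HSV); m=cv2.inRange(hs,(5,180,90),(18,255,255)); m=cv2.morphologyEx(m,cv2.MORPH_OPEN,np.ones((3,3)));m[:, :220]=0;m[:,275:]=0;m[:225]=0;m[285:]=0
k=max(cv2.findContours(m,0,1)[0],key=cv2.contourArea)[:,0]; print('side orange now',k.min(0),k.max(0))
s0=cv2.cvtColor(load('side3')[0],cv2.COLOR_RGB2HSV); m=cv2.inRange(s0,(5,180,90),(18,255,255)); m=cv2.morphologyEx(m,cv2.MORPH_OPEN,np.ones((3,3)));m[:, :220]=0;m[:,275:]=0;m[:225]=0;m[285:]=0
k=max(cv2.findContours(m,0,1)[0],key=cv2.contourArea)[:,0]; print('before',k.min(0),k.max(0))
# tray by floor & white edges in top image: green floor rect at z=5
hsv=cv2.cvtColor(t,cv2.COLOR_RGB2HSV); m=cv2.inRange(hsv,(50,150,30),(75,255,255)); k=max(cv2.findContours(m,0,1)[0],key=cv2.contourArea)[:,0]
r=cv2.minAreaRect(np.array([onz(ct,*p,5)[:2] for p in k],np.float32)); print('floor',r)
legs((b[0],b[1],20,-11.5))
E
```

```text
bore px [326.4 223.2] centre [567.7 142.9] diam [31.2 32.2]
side orange now [238 236] [254 267]
before [238 236] [255 267]
floor ((485.4170837402344, 321.0633239746094), (139.86196899414062, 75.35273742675781), 6.01157808303833)
now [571.2 143.1 193.1] yaw -11.7 F [ 0.3 -0.2 -0.2] w 85.2 t 23.35 j [0.17, 0.28, 1.76, -0.0, 1.11, 1.95]
-> [567.7 142.9  20. ] rows 3 rz -0.0001 dp [[-0.0022, 0.0006, 0.1154], [-0.0022, 0.0006, 0.1154], [-0.0022, 0.0006, 0.1154]]
```

View pics/w10.png

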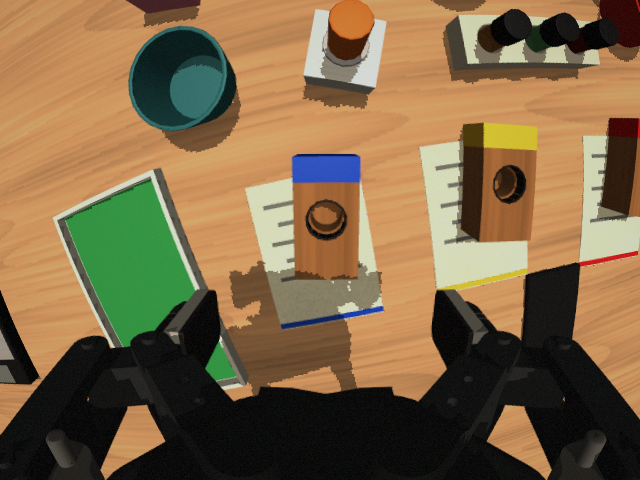

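The gauge is home; the side-view box matches the start. Blue sits square to the tool at (326,218), and the tray corners at z=18 are at (55,218), (157,170) and (245,385). I'll grasp blue.

carry_out:
  plan:
    - {"dp": [-0.003, 0, 0.11], "delta_rot": [0, 0, 0], "grip": 0}
    - {"dp": [-0.002, 0, 0.11], "delta_rot": [0, 0, 0], "grip": 0}
    - {"dp": [-0.002, 0, 0.08], "delta_rot": [0, 0, 0], "grip": 0}
    - {"dp": [0, 0, 0.045], "delta_rot": [0, 0, 0], "grip": 0}
    - {"dp": [0, 0, 0], "delta_rot": [0, 0, 0], "grip": 1}
    - {"dp": [0, 0, 0], "delta_rot": [0, 0, 0], "grip": 1}
    - {"dp": [0, 0, 0], "delta_rot": [0, 0, 0], "grip": 1}
    - {"dp": [0, 0, 0], "delta_rot": [0, 0, 0], "grip": 1}
    - {"dp": [0, 0, 0], "delta_rot": [0, 0, 0], "grip": 1}
    - {"dp": [0, 0, -0.05], "delta_rot": [0, 0, 0], "grip": 1}
    - {"dp": [0, 0, -0.09], "delta_rot": [0, 0, 0], "grip": 1}
  grip_force: 60

```text
time: 24.72
ee_pos: [563.2, 143.3, 87.8]
orientation: [[0.979, -0.202, -0.007], [-0.202, -0.979, -0.001], [-0.007, 0.003, -1.0]]
contact_force: [0.7, 0.6, -2.1]
gripper_width: 51.0
grip_force: 65.2
```

```bash
python3 - <<'E'
from h import *
im,c=load('w10'); q=[onz(c,*p,18,True)[:2] for p in((55,218),(157,170),(245,385))]; print(np.round(q,1))
im,c=load('top0'); hsv=cv2.cvtColor(im,cv2.COLOR_RGB2HSV)
ex=np.array([np.cos(np.radians(5.9)),np.sin(np.radians(5.9))]); ey=np.array([-ex[1],ex[0]])
mid=(q[0]+q[1])/2; print('centre from +x edge',mid-120*ex, 'from right edge', (q[1]+q[2])/2+70*ey, 'edge len',np.linalg.norm(q[0]-q[1]),np.linalg.norm(q[1]-q[2]), 'ang',np.degrees(np.arctan2(*(q[1]-q[2])[::-1])))
legs()
E
```

```text
[[624.6 425.4]
 [639.2 285.5]
 [402.2 265.2]]
centre from +x edge [512.51760458 343.11015507] from right edge [513.51473922 344.99614652] edge len 140.65668014310302 237.85388786845053 ang 4.887366554255955
now [563.2 143.3  87.8] yaw -11.7 F [ 0.7  0.6 -2.1] w 51.0 t 24.73 j [0.17, 0.4, 1.83, 0.0, 0.92, 1.95]
```

```bash
python3 - <<'E'
from h import *
legs((592.6,352,100,None),(592.6,352,100,95.6),(592.6,352,28,None))
E
```

```text
now [563.2 143.3  87.8] yaw -11.7 F [ 0.7  0.6 -2.1] w 51.0 t 24.73 j [0.17, 0.4, 1.83, 0.0, 0.92, 1.95]
-> [592.6 352.  100. ] rows 4 rz 0.0 dp [-0.0067, -0.1051, -0.0061]
-> [592.6 352.  100. ] rows 11 rz -0.0271 dp [0.0, 0.0, 0.0]
-> [592.6 352.   28. ] rows 2 rz 0.0 dp [0.0, 0.0, 0.072]
```

carry_out:
  plan:
    - {"dp": [-0.0067, -0.105, -0.006], "delta_rot": [0, 0, 0], "grip": 1}
    - {"dp": [-0.0067, -0.105, -0.006], "delta_rot": [0, 0, 0], "grip": 1}
    - {"dp": [-0.0067, -0.105, -0.006], "delta_rot": [0, 0, 0], "grip": 1}
    - {"dp": [-0.0067, -0.105, -0.006], "delta_rot": [0, 0, 0], "grip": 1}
    - {"dp": [0, 0, 0], "delta_rot": [0, 0, -0.0271], "grip": 1}
    - {"dp": [0, 0, 0], "delta_rot": [0, 0, -0.0271], "grip": 1}
    - {"dp": [0, 0, 0], "delta_rot": [0, 0, -0.0271], "grip": 1}
    - {"dp": [0, 0, 0], "delta_rot": [0, 0, -0.0271], "grip": 1}
    - {"dp": [0, 0, 0], "delta_rot": [0, 0, -0.0271], "grip": 1}
    - {"dp": [0, 0, 0], "delta_rot": [0, 0, -0.0271], "grip": 1}
    - {"dp": [0, 0, 0], "delta_rot": [0, 0, -0.0271], "grip": 1}
    - {"dp": [0, 0, 0], "delta_rot": [0, 0, -0.0271], "grip": 1}

```text
time: 26.22
ee_pos: [594.6, 351.8, 100.8]
orientation: [[0.395, 0.919, -0.002], [0.919, -0.395, -0.001], [-0.002, -0.002, -1.0]]
contact_force: [0.5, -0.8, -2.1]
gripper_width: 51.2
grip_force: 65.3
```

carry_out:
  plan:
    - {"dp": [0, 0, 0], "delta_rot": [0, 0, -0.0271], "grip": 1}
    - {"dp": [0, 0, 0], "delta_rot": [0, 0, -0.0271], "grip": 1}
    - {"dp": [0, 0, 0], "delta_rot": [0, 0, -0.0271], "grip": 1}
    - {"dp": [0, 0, 0], "delta_rot": [0, 0, 0], "grip": 1}
    - {"dp": [0, 0, 0], "delta_rot": [0, 0, 0], "grip": 1}

```text
time: 26.85
ee_pos: [595.2, 352.0, 101.3]
orientation: [[-0.096, 0.995, -0.001], [0.995, 0.096, -0.0], [-0.0, -0.001, -1.0]]
contact_force: [-0.8, -0.3, -2.3]
gripper_width: 51.0
grip_force: 65.3
```

```bash
python3 - <<'E'
from h import *
im,c=snap('wrist','w11')
legs((592.6,352,28,95.6))
E
```

```text
now [595.3 352.1 101.5] yaw 95.5 F [ 0.7 -0.  -2.6] w 51.1 t 26.9 j [0.47, 0.57, 1.55, 0.0, 1.03, 0.37]
-> [592.6 352.   28. ] rows 2 rz -0.0001 dp [[0.0002, -0.0027, 0.0735], [0.0002, -0.0027, 0.0735]]
```

View pics/w11.png

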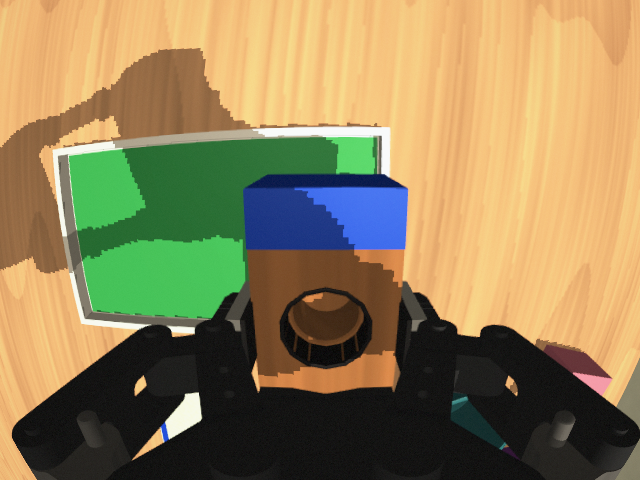

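The wrist view shows blue held level and square above the tray's right end, with its bore at (326,325). Lowering it.

carry_out:
  plan:
    - {"dp": [0, -0.0025, 0.06], "delta_rot": [0, 0, 0], "grip": 1}
    - {"dp": [0, -0.0025, 0.06], "delta_rot": [0, 0, 0], "grip": 1}
    - {"dp": [0, 0, 0.016], "delta_rot": [0, 0, 0], "grip": 1}
    - {"dp": [0, 0, 0.008], "delta_rot": [0, 0, 0], "grip": 1}
    - {"dp": [0, 0, 0.006], "delta_rot": [0, 0, 0], "grip": 1}

```text
time: 27.52
ee_pos: [594.4, 352.6, 28.1]
orientation: [[-0.098, 0.995, 0.002], [0.995, 0.098, 0.001], [0.001, 0.002, -1.0]]
contact_force: [0.8, 0.5, -2.7]
gripper_width: 51.0
grip_force: 65.2
```

carry_out:
  plan:
    - {"dp": [0, 0, 0.004], "delta_rot": [0, 0, 0], "grip": 1}
    - {"dp": [0, 0, 0.002], "delta_rot": [0, 0, 0], "grip": 1}
    - {"dp": [0, 0, 0], "delta_rot": [0, 0, 0], "grip": 1}

```text
time: 27.9
ee_pos: [594.2, 352.4, 26.1]
orientation: [[-0.098, 0.995, 0.002], [0.995, 0.098, 0.001], [0.001, 0.002, -1.0]]
contact_force: [-1.1, -2.0, 5.9]
gripper_width: 50.5
grip_force: 66.2
```

carry_out:
  plan:
    - {"dp": [0, 0, 0], "delta_rot": [0, 0, 0], "grip": 0}
    - {"dp": [0, 0, 0], "delta_rot": [0, 0, 0], "grip": 0}
    - {"dp": [0, 0, 0], "delta_rot": [0, 0, 0], "grip": 0}
    - {"dp": [0, 0, -0.1], "delta_rot": [0, 0, 0], "grip": 0}
    - {"dp": [0, 0, -0.1], "delta_rot": [0, 0, 0], "grip": 0}
    - {"dp": [0, 0, -0.11], "delta_rot": [0, 0, 0], "grip": 0}
    - {"dp": [-0.121, -0.02, 0], "delta_rot": [0, 0, 0], "grip": 0}
    - {"dp": [-0.121, -0.02, 0], "delta_rot": [0, 0, 0], "grip": 0}
    - {"dp": [-0.121, -0.02, 0], "delta_rot": [0, 0, 0], "grip": 0}
    - {"dp": [-0.121, -0.02, 0], "delta_rot": [0, 0, 0], "grip": 0}
    - {"dp": [-0.121, -0.02, 0], "delta_rot": [0, 0, 0], "grip": 0}
    - {"dp": [-0.121, -0.02, 0], "delta_rot": [0, 0, 0], "grip": 0}

```text
time: 29.4
ee_pos: [569.0, -17.1, 178.9]
orientation: [[-0.099, 0.995, 0.001], [0.995, 0.099, -0.0], [-0.0, 0.001, -1.0]]
contact_force: [1.4, 0.3, -0.1]
gripper_width: 85.4
grip_force: 0.0
```

carry_out:
  plan:
    - {"dp": [0, 0, 0], "delta_rot": [0, 0, 0.0293], "grip": 0}
    - {"dp": [0, 0, 0], "delta_rot": [0, 0, 0.0293], "grip": 0}
    - {"dp": [0, 0, 0], "delta_rot": [0, 0, 0.0293], "grip": 0}
    - {"dp": [0, 0, 0], "delta_rot": [0, 0, 0.0293], "grip": 0}
    - {"dp": [0, 0, 0], "delta_rot": [0, 0, 0.0293], "grip": 0}
    - {"dp": [0, 0, 0], "delta_rot": [0, 0, 0.0293], "grip": 0}
    - {"dp": [0, 0, 0], "delta_rot": [0, 0, 0.0293], "grip": 0}
    - {"dp": [0, 0, 0], "delta_rot": [0, 0, 0.0293], "grip": 0}
    - {"dp": [0, 0, 0], "delta_rot": [0, 0, 0.0293], "grip": 0}
    - {"dp": [0, 0, 0], "delta_rot": [0, 0, 0.0293], "grip": 0}
    - {"dp": [0, 0, 0], "delta_rot": [0, 0, 0], "grip": 0}

```text
time: 30.78
ee_pos: [569.2, -15.2, 178.7]
orientation: [[0.986, -0.169, -0.0], [-0.169, -0.986, -0.0], [-0.0, 0.0, -1.0]]
contact_force: [-0.7, -1.0, -0.0]
gripper_width: 85.7
grip_force: 0.0
```

```bash
cat >> h.py <<'E'
def facew(c,im,u,v,z=48.):
    """wrist: brown face rectangle round (u,v) on plane z (flood of bright brown)"""
    hsv=cv2.cvtColor(im,cv2.COLOR_RGB2HSV); m=cv2.inRange(hsv,(8,110,120),(16,255,200))
    return m
E
python3 - <<'E'
from h import *
im,c=snap('wrist','w12'); u=proj(c,[569,-15,48],True); print(u.round(0)); b=bore_w(c,im,*u,thr=40)
# band mask -> direction from bore to band centroid
hsv=cv2.cvtColor(im,cv2.COLOR_RGB2HSV); m=cv2.inRange(hsv,(24,150,60),(35,255,255)); m=cv2.morphologyEx(m,cv2.MORPH_OPEN,np.ones((5,5)))
k=max(cv2.findContours(m,0,1)[0],key=cv2.contourArea)[:,0]; print(k.min(0),k.max(0))
legs((b[0],b[1],20.5,-9.9))
t,ct=snap('top','top12'); s,cs=snap('side','side12')
cv2.imwrite('pics/c12.png',np.vstack([cv2.resize(t[150:350,90:450,::-1],(640,356)),cv2.resize(im[100:400,::,::-1],(512,240),interpolation=cv2.INTER_AREA).copy() if 0 else np.pad(cv2.resize(im[...,::-1],(320,240)),((0,0),(0,320),(0,0)))]))
E
```

```text
[325. 227.]
bore px [325.3 227.6] centre [568.6 -15. ] diam [31.9 32.1]
[290 160] [360 187]
now [569.2 -15.2 178.7] yaw -9.6 F [0.6 0.4 0.1] w 85.4 t 30.82 j [-0.1, 0.26, 1.81, -0.0, 1.07, 1.64]
-> [568.6 -15.   20.5] rows 3 rz 0.0002 dp [-0.0004, -0.0001, 0.1054]
```

View pics/c12.png

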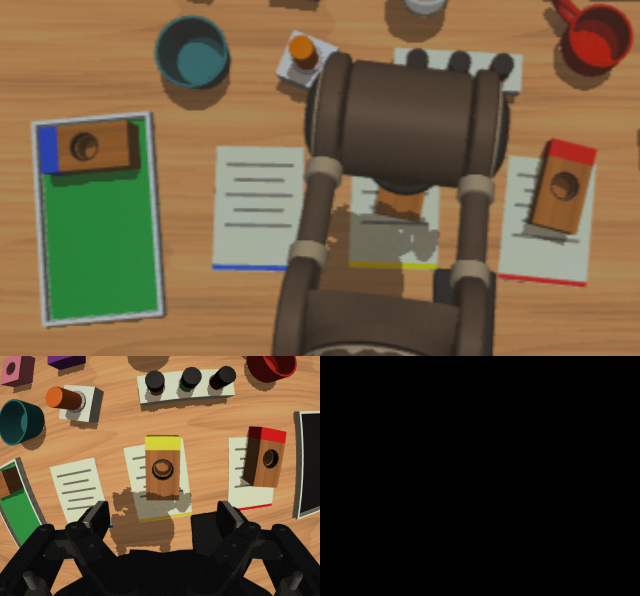

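The composite shows blue flat in the tray at crop (88,147), bore up, and yellow square under the gripper. I'll grasp yellow.

carry_out:
  plan:
    - {"dp": [0, 0, 0.11], "delta_rot": [0, 0, 0], "grip": 0}
    - {"dp": [0, 0, 0.1], "delta_rot": [0, 0, 0], "grip": 0}
    - {"dp": [0, 0, 0.07], "delta_rot": [0, 0, 0], "grip": 0}
    - {"dp": [0, 0, 0.036], "delta_rot": [0, 0, 0], "grip": 0}
    - {"dp": [0, 0, 0], "delta_rot": [0, 0, 0], "grip": 1}
    - {"dp": [0, 0, 0], "delta_rot": [0, 0, 0], "grip": 1}
    - {"dp": [0, 0, 0], "delta_rot": [0, 0, 0], "grip": 1}
    - {"dp": [0, 0, 0], "delta_rot": [0, 0, 0], "grip": 1}
    - {"dp": [0, 0, 0], "delta_rot": [0, 0, 0], "grip": 1}
    - {"dp": [0, 0, -0.1], "delta_rot": [0, 0, 0], "grip": 1}
    - {"dp": [0, 0, -0.1], "delta_rot": [0, 0, 0], "grip": 1}
    - {"dp": [0, 0, 0], "delta_rot": [0, 0, 0], "grip": 1}

```text
time: 32.42
ee_pos: [573.1, -15.6, 125.5]
orientation: [[0.985, -0.17, 0.01], [-0.17, -0.985, -0.001], [0.01, -0.001, -1.0]]
contact_force: [0.6, -0.3, -2.3]
gripper_width: 51.0
grip_force: 65.4
```

```bash
python3 - <<'E'
from h import *
legs((513,344,125,None),(513,344,125,95.6),(513,344,30,None))
E
```

```text
now [573.1 -15.6 125.5] yaw -9.8 F [ 0.6 -0.3 -2.3] w 51.0 t 32.42 j [-0.1, 0.33, 1.84, -0.0, 0.96, 1.64]
-> [513 344 125] rows 7 rz 0.0 dp [-0.0344, -0.0983, 0.0002]
-> [513 344 125] rows 10 rz -0.0293 dp [0.0, 0.0, 0.0]
-> [513 344  30] rows 2 rz 0.0 dp [0.0, 0.0, 0.095]
```

carry_out:
  plan:
    - {"dp": [-0.0344, -0.0983, 0], "delta_rot": [0, 0, 0], "grip": 1}
    - {"dp": [-0.0344, -0.0983, 0], "delta_rot": [0, 0, 0], "grip": 1}
    - {"dp": [-0.0344, -0.0983, 0], "delta_rot": [0, 0, 0], "grip": 1}
    - {"dp": [-0.0344, -0.0983, 0], "delta_rot": [0, 0, 0], "grip": 1}
    - {"dp": [-0.0344, -0.0983, 0], "delta_rot": [0, 0, 0], "grip": 1}
    - {"dp": [-0.0344, -0.0983, 0], "delta_rot": [0, 0, 0], "grip": 1}
    - {"dp": [-0.0344, -0.0983, 0], "delta_rot": [0, 0, 0], "grip": 1}
    - {"dp": [0, 0, 0], "delta_rot": [0, 0, -0.0293], "grip": 1}
    - {"dp": [0, 0, 0], "delta_rot": [0, 0, -0.0293], "grip": 1}
    - {"dp": [0, 0, 0], "delta_rot": [0, 0, -0.0293], "grip": 1}
    - {"dp": [0, 0, 0], "delta_rot": [0, 0, -0.0293], "grip": 1}
    - {"dp": [0, 0, 0], "delta_rot": [0, 0, -0.0293], "grip": 1}

```text
time: 33.92
ee_pos: [507.5, 343.4, 118.3]
orientation: [[0.728, 0.685, -0.004], [0.685, -0.728, -0.002], [-0.004, -0.001, -1.0]]
contact_force: [-0.1, 0.3, -1.0]
gripper_width: 51.0
grip_force: 65.3
```

carry_out:
  plan:
    - {"dp": [0, 0, 0], "delta_rot": [0, 0, -0.0293], "grip": 1}
    - {"dp": [0, 0, 0], "delta_rot": [0, 0, -0.0293], "grip": 1}
    - {"dp": [0, 0, 0], "delta_rot": [0, 0, -0.0293], "grip": 1}
    - {"dp": [0, 0, 0], "delta_rot": [0, 0, -0.0293], "grip": 1}
    - {"dp": [0, 0, 0], "delta_rot": [0, 0, -0.0293], "grip": 1}
    - {"dp": [0, 0, 0], "delta_rot": [0, 0, 0], "grip": 1}
    - {"dp": [0, 0, 0], "delta_rot": [0, 0, 0], "grip": 1}

```text
time: 34.8
ee_pos: [508.4, 343.8, 119.5]
orientation: [[-0.096, 0.995, -0.002], [0.995, 0.096, -0.001], [-0.001, -0.002, -1.0]]
contact_force: [0.7, 0.7, -1.2]
gripper_width: 50.9
grip_force: 65.3
```

```bash
python3 - <<'E'
from h import *
legs((513,344,32,95.6),step=40)
im,c=snap('wrist','w13'); hsv=cv2.cvtColor(im,cv2.COLOR_RGB2HSV)
m=cv2.inRange(hsv,(105,150,60),(130,255,255)); m=cv2.morphologyEx(m,cv2.MORPH_OPEN,np.ones((5,5)))
k=max(cv2.findContours(m,0,1)[0],key=cv2.contourArea)[:,0]; print('blue band',[(onz(c,*p,53,True)[:2]).round(0) for p in cv2.boxPoints(cv2.minAreaRect(k))])
m=cv2.inRange(hsv,(24,150,60),(35,255,255)); m=cv2.morphologyEx(m,cv2.MORPH_OPEN,np.ones((5,5)))
k=max(cv2.findContours(m,0,1)[0],key=cv2.contourArea)[:,0]; print('yel band px',k.min(0),k.max(0))
E
```

```text
now [508.4 343.8 119.5] yaw 95.5 F [ 0.7  0.7 -1.2] w 50.9 t 34.8 j [0.52, 0.41, 1.74, -0.0, 0.99, 0.43]
-> [513 344  32] rows 3 rz -0.0001 dp [[-0.0002, 0.003, 0.0584], [-0.0002, 0.003, 0.0584], [-0.0002, 0.003, 0.0584]]
blue band [array([555., 379.]), array([553., 401.]), array([615., 408.]), array([618., 385.])]
yel band px [309 192] [406 253]
```

```bash
python3 - <<'E'
from h import *
im,c=load('w13'); hsv=cv2.cvtColor(im,cv2.COLOR_RGB2HSV)
for v in range(190,260,12): print(v,hsv[v,235:420:12].tolist())
E
```

```text
190 [[64, 155, 112], [65, 158, 113], [22, 201, 109], [21, 199, 109], [21, 208, 109], [21, 212, 108], [22, 207, 107], [21, 210, 107], [21, 201, 109], [21, 203, 108], [22, 217, 106], [22, 212, 106], [21, 208, 108], [21, 204, 109], [62, 144, 110], [112, 207, 69]]
202 [[65, 155, 112], [21, 196, 189], [22, 198, 188], [21, 195, 190], [21, 194, 191], [21, 198, 192], [21, 195, 192], [30, 172, 247], [30, 171, 247], [30, 171, 248], [30, 171, 248], [30, 169, 249], [30, 170, 248], [30, 168, 249], [30, 168, 249], [12, 162, 63]]
214 [[65, 158, 110], [21, 196, 187], [21, 198, 188], [21, 199, 188], [21, 197, 189], [21, 199, 190], [21, 197, 189], [21, 197, 192], [21, 197, 190], [30, 171, 248], [30, 170, 248], [30, 170, 248], [30, 169, 248], [30, 169, 248], [30, 171, 248], [13, 167, 64]]
226 [[65, 158, 110], [22, 201, 181], [21, 199, 186], [21, 200, 185], [21, 202, 187], [21, 198, 188], [21, 198, 189], [21, 197, 188], [21, 199, 187], [30, 173, 248], [30, 172, 248], [30, 171, 248], [30, 172, 248], [30, 170, 248], [30, 172, 248], [14, 175, 64]]
238 [[65, 158, 200], [22, 200, 180], [21, 201, 184], [21, 200, 185], [22, 201, 184], [21, 201, 185], [21, 198, 187], [21, 200, 186], [21, 199, 187], [21, 198, 185], [30, 174, 248], [30, 173, 248], [30, 171, 248], [30, 171, 248], [30, 173, 248], [13, 169, 65]]
250 [[64, 157, 198], [36, 167, 124], [21, 201, 183], [21, 202, 183], [21, 198, 185], [22, 200, 185], [21, 202, 184], [21, 204, 184], [21, 202, 183], [21, 200, 185], [28, 184, 234], [30, 175, 248], [30, 174, 248], [30, 174, 248], [30, 174, 247], [12, 169, 62]]
```

The asymmetry is only shadow. Lowering yellow.

carry_out:
  plan:
    - {"dp": [0, 0.003, 0.06], "delta_rot": [0, 0, 0], "grip": 1}
    - {"dp": [0, 0.003, 0.06], "delta_rot": [0, 0, 0], "grip": 1}
    - {"dp": [0, 0.003, 0.04], "delta_rot": [0, 0, 0], "grip": 1}
    - {"dp": [0, 0, 0.016], "delta_rot": [0, 0, 0], "grip": 1}
    - {"dp": [0, 0, 0.006], "delta_rot": [0, 0, 0], "grip": 1}
    - {"dp": [0, 0, 0.003], "delta_rot": [0, 0, 0], "grip": 1}
    - {"dp": [0, 0, 0], "delta_rot": [0, 0, 0], "grip": 1}

```text
time: 35.72
ee_pos: [514.4, 345.2, 29.2]
orientation: [[-0.098, 0.995, 0.001], [0.995, 0.098, 0.001], [0.001, 0.001, -1.0]]
contact_force: [1.2, 0.0, -2.5]
gripper_width: 50.8
grip_force: 65.3
```

carry_out:
  plan:
    - {"dp": [0, 0, 0.004], "delta_rot": [0, 0, 0], "grip": 1}
    - {"dp": [0, 0, 0.003], "delta_rot": [0, 0, 0], "grip": 1}
    - {"dp": [0, 0, 0.001], "delta_rot": [0, 0, 0], "grip": 1}
    - {"dp": [0, 0, 0], "delta_rot": [0, 0, 0], "grip": 1}

```text
time: 36.22
ee_pos: [514.6, 345.2, 27.6]
orientation: [[-0.098, 0.995, 0.001], [0.995, 0.098, 0.001], [0.0, 0.001, -1.0]]
contact_force: [-3.1, -2.4, 13.3]
gripper_width: 51.3
grip_force: 67.1
```

carry_out:
  plan:
    - {"dp": [0, 0, 0], "delta_rot": [0, 0, 0], "grip": 0.27}
    - {"dp": [0, 0, 0], "delta_rot": [0, 0, 0], "grip": 0.27}
    - {"dp": [0, 0, 0], "delta_rot": [0, 0, 0], "grip": 0.27}
    - {"dp": [0, 0, -0.1], "delta_rot": [0, 0, 0], "grip": 0.27}
    - {"dp": [0, 0, -0.1], "delta_rot": [0, 0, 0], "grip": 0}
    - {"dp": [0, 0, -0.11], "delta_rot": [0, 0, 0], "grip": 0}
    - {"dp": [0, 0, 0], "delta_rot": [0, 0, 0.0275], "grip": 0}
    - {"dp": [0, 0, 0], "delta_rot": [0, 0, 0.0275], "grip": 0}
    - {"dp": [0, 0, 0], "delta_rot": [0, 0, 0.0275], "grip": 0}
    - {"dp": [0, 0, 0], "delta_rot": [0, 0, 0.0275], "grip": 0}
    - {"dp": [0, 0, 0], "delta_rot": [0, 0, 0.0275], "grip": 0}
    - {"dp": [0, 0, 0], "delta_rot": [0, 0, 0.0275], "grip": 0}

```text
time: 37.72
ee_pos: [513.6, 344.6, 178.8]
orientation: [[0.81, 0.587, -0.001], [0.587, -0.81, -0.0], [-0.001, -0.0, -1.0]]
contact_force: [0.4, 0.2, 0.4]
gripper_width: 85.7
grip_force: 0.0
```

carry_out:
  plan:
    - {"dp": [0, 0, 0], "delta_rot": [0, 0, 0.0275], "grip": 0}
    - {"dp": [0, 0, 0], "delta_rot": [0, 0, 0.0275], "grip": 0}
    - {"dp": [0, 0, 0], "delta_rot": [0, 0, 0.0275], "grip": 0}
    - {"dp": [0, 0, 0], "delta_rot": [0, 0, 0.0275], "grip": 0}
    - {"dp": [0, 0, 0], "delta_rot": [0, 0, 0.0275], "grip": 0}
    - {"dp": [0.037, 0.115, 0], "delta_rot": [0, 0, 0], "grip": 0}
    - {"dp": [0.037, 0.115, 0], "delta_rot": [0, 0, 0], "grip": 0}
    - {"dp": [0.037, 0.115, 0], "delta_rot": [0, 0, 0], "grip": 0}
    - {"dp": [0.037, 0.115, 0], "delta_rot": [0, 0, 0], "grip": 0}
    - {"dp": [0.037, 0.115, 0], "delta_rot": [0, 0, 0], "grip": 0}
    - {"dp": [0.037, 0.115, 0], "delta_rot": [0, 0, 0], "grip": 0}

```text
time: 39.1
ee_pos: [542.7, -18.3, 179.2]
orientation: [[0.973, -0.229, 0.0], [-0.229, -0.973, 0.0], [0.0, -0.0, -1.0]]
contact_force: [1.5, -0.1, 0.5]
gripper_width: 85.6
grip_force: 0.0
```

```bash
python3 - <<'E'
from h import *
legs((557.5,-197.5,170,-13))
t,c=snap('top','top14'); hs=holders(c,t); print({k:(v.round(0),onz(c,*v,48).round(0)) for k,v in hs.items()})
E
```

```text
now [542.7 -18.3 179.2] yaw -13.2 F [ 1.5 -0.1  0.5] w 85.6 t 39.1 j [-0.11, 0.21, 1.87, 0.0, 1.06, 1.69]
-> [ 557.5 -197.5  170. ] rows 4 rz -0.0002 dp [[0.0277, 0.0855, 0.0046], [0.0276, 0.0855, 0.0046], [0.0275, 0.0856, 0.0046], [0.0275, 0.0856, 0.0046]]
{'red': (array([411., 235.]), array([ 596., -206.,   48.])), 'yel': (array([119., 273.]), array([509., 385.,  48.])), 'blu': (array([117., 234.]), array([589., 394.,  48.]))}
```

carry_out:
  plan:
    - {"dp": [0.0277, 0.0855, 0.0046], "delta_rot": [0, 0, 0], "grip": 0}
    - {"dp": [0.0277, 0.0855, 0.0046], "delta_rot": [0, 0, 0], "grip": 0}
    - {"dp": [0.0277, 0.0855, 0.0046], "delta_rot": [0, 0, 0], "grip": 0}
    - {"dp": [0.0277, 0.0855, 0.0046], "delta_rot": [0, 0, 0], "grip": 0}
    - {"dp": [0, 0, 0], "delta_rot": [0, 0, 0], "grip": 0}

```text
time: 39.78
ee_pos: [557.6, -198.4, 169.6]
orientation: [[0.972, -0.233, 0.0], [-0.233, -0.972, -0.001], [0.0, 0.001, -1.0]]
contact_force: [0.3, 0.8, 1.3]
gripper_width: 85.4
grip_force: 0.0
```

```bash
python3 - <<'E'
from h import *
im,c=snap('wrist','w15'); u=proj(c,[557.5,-197.5,48],True); print(u.round(0)); b=bore_w(c,im,*u,thr=40)
hsv=cv2.cvtColor(im,cv2.COLOR_RGB2HSV); m=cv2.inRange(hsv,(0,150,60),(4,255,255))|cv2.inRange(hsv,(175,150,60),(180,255,255)); m[:, :250]=0; m[:,400:]=0; m=cv2.morphologyEx(m,cv2.MORPH_OPEN,np.ones((5,5)))
k=max(cv2.findContours(m,0,1)[0],key=cv2.contourArea)[:,0]; print('band px',k.min(0),k.max(0))
legs((b[0],b[1],20.5,-13.3))
E
```

```text
[324. 230.]
bore px [325.  237.2] centre [ 557.  -197.5] diam [29.8 32. ]
band px [272   0] [371  51]
now [ 557.3 -196.6  169.5] yaw -13.4 F [ 0.3 -0.1  0.2] w 85.3 t 39.83 j [-0.41, 0.31, 1.77, 0.0, 1.07, 1.39]
-> [ 557.  -197.5   20.5] rows 3 rz -0.0001 dp [-0.0001, 0.0007, 0.0994]
```

Descend and grasp red (the mask above caught the cup, not the band). The bore is where I expected.

carry_out:
  plan:
    - {"dp": [0, 0.0005, 0.1], "delta_rot": [0, 0, 0], "grip": 0}
    - {"dp": [0, 0.0005, 0.1], "delta_rot": [0, 0, 0], "grip": 0}
    - {"dp": [0, 0, 0.06], "delta_rot": [0, 0, 0], "grip": 0}
    - {"dp": [0, 0, 0.038], "delta_rot": [0, 0, 0], "grip": 0}
    - {"dp": [0, 0, 0], "delta_rot": [0, 0, 0], "grip": 1}
    - {"dp": [0, 0, 0], "delta_rot": [0, 0, 0], "grip": 1}
    - {"dp": [0, 0, 0], "delta_rot": [0, 0, 0], "grip": 1}
    - {"dp": [0, 0, 0], "delta_rot": [0, 0, 0], "grip": 1}
    - {"dp": [0, 0, 0], "delta_rot": [0, 0, 0], "grip": 1}
    - {"dp": [0, 0, -0.1], "delta_rot": [0, 0, 0], "grip": 1}
    - {"dp": [0, 0, -0.1], "delta_rot": [0, 0, 0], "grip": 1}
    - {"dp": [0, 0, 0], "delta_rot": [0, 0, 0], "grip": 1}

```text
time: 41.32
ee_pos: [561.0, -197.8, 125.9]
orientation: [[0.973, -0.229, 0.009], [-0.229, -0.973, -0.004], [0.01, 0.002, -1.0]]
contact_force: [-0.1, -0.9, -1.6]
gripper_width: 50.8
grip_force: 65.5
```

```bash
python3 - <<'E'
from h import *
legs((433.5,336.5,125,None),(433.5,336.5,125,95.6),(433.5,336.5,30,None))
E
```

```text
now [ 561.  -197.8  125.9] yaw -13.3 F [-0.1 -0.9 -1.6] w 50.8 t 41.33 j [-0.41, 0.36, 1.79, -0.0, 0.98, 1.39]
-> [433.5 336.5 125. ] rows 10 rz 0.0 dp [-0.0493, -0.0982, 0.0002]
-> [433.5 336.5 125. ] rows 11 rz -0.0275 dp [0.0, 0.0, 0.0]
-> [433.5 336.5  30. ] rows 2 rz 0.0 dp [0.0, 0.0, 0.095]
```

carry_out:
  plan:
    - {"dp": [-0.0493, -0.0982, 0], "delta_rot": [0, 0, 0], "grip": 1}
    - {"dp": [-0.0493, -0.0982, 0], "delta_rot": [0, 0, 0], "grip": 1}
    - {"dp": [-0.0493, -0.0982, 0], "delta_rot": [0, 0, 0], "grip": 1}
    - {"dp": [-0.0493, -0.0982, 0], "delta_rot": [0, 0, 0], "grip": 1}
    - {"dp": [-0.0493, -0.0982, 0], "delta_rot": [0, 0, 0], "grip": 1}
    - {"dp": [-0.0493, -0.0982, 0], "delta_rot": [0, 0, 0], "grip": 1}
    - {"dp": [-0.0493, -0.0982, 0], "delta_rot": [0, 0, 0], "grip": 1}
    - {"dp": [-0.0493, -0.0982, 0], "delta_rot": [0, 0, 0], "grip": 1}
    - {"dp": [-0.0493, -0.0982, 0], "delta_rot": [0, 0, 0], "grip": 1}
    - {"dp": [-0.0493, -0.0982, 0], "delta_rot": [0, 0, 0], "grip": 1}

```text
time: 42.58
ee_pos: [428.0, 338.9, 119.2]
orientation: [[0.973, -0.229, -0.003], [-0.229, -0.973, -0.002], [-0.002, 0.003, -1.0]]
contact_force: [1.6, -0.6, -2.3]
gripper_width: 51.0
grip_force: 65.3
```

carry_out:
  plan:
    - {"dp": [0, 0, 0], "delta_rot": [0, 0, -0.0275], "grip": 1}
    - {"dp": [0, 0, 0], "delta_rot": [0, 0, -0.0275], "grip": 1}
    - {"dp": [0, 0, 0], "delta_rot": [0, 0, -0.0275], "grip": 1}
    - {"dp": [0, 0, 0], "delta_rot": [0, 0, -0.0275], "grip": 1}
    - {"dp": [0, 0, 0], "delta_rot": [0, 0, -0.0275], "grip": 1}
    - {"dp": [0, 0, 0], "delta_rot": [0, 0, -0.0275], "grip": 1}
    - {"dp": [0, 0, 0], "delta_rot": [0, 0, -0.0275], "grip": 1}
    - {"dp": [0, 0, 0], "delta_rot": [0, 0, -0.0275], "grip": 1}
    - {"dp": [0, 0, 0], "delta_rot": [0, 0, -0.0275], "grip": 1}
    - {"dp": [0, 0, 0], "delta_rot": [0, 0, -0.0275], "grip": 1}
    - {"dp": [0, 0, 0], "delta_rot": [0, 0, -0.0275], "grip": 1}
    - {"dp": [0, 0, 0], "delta_rot": [0, 0, 0], "grip": 1}

```text
time: 44.08
ee_pos: [428.6, 337.3, 119.2]
orientation: [[-0.096, 0.995, -0.003], [0.995, 0.096, -0.002], [-0.002, -0.003, -1.0]]
contact_force: [-0.2, 0.7, -1.9]
gripper_width: 50.8
grip_force: 65.3
```

```bash
python3 - <<'E'
from h import *
legs((433.5,336.5,30,95.6),step=40)
E
```

```text
now [428.6 337.3 119.2] yaw 95.5 F [-0.2  0.7 -1.9] w 50.8 t 44.08 j [0.59, 0.3, 1.9, -0.0, 0.95, 0.49]
-> [433.5 336.5  30. ] rows 3 rz -0.0001 dp [[-0.0008, 0.0032, 0.0595], [-0.0008, 0.0032, 0.0595], [-0.0008, 0.0032, 0.0595]]
```

carry_out:
  plan:
    - {"dp": [-0.0008, 0.0032, 0.06], "delta_rot": [0, 0, 0], "grip": 1}
    - {"dp": [-0.0008, 0.0032, 0.06], "delta_rot": [0, 0, 0], "grip": 1}
    - {"dp": [-0.0008, 0.0032, 0.04], "delta_rot": [0, 0, 0], "grip": 1}
    - {"dp": [0, 0, 0.016], "delta_rot": [0, 0, 0], "grip": 1}
    - {"dp": [0, 0, 0.006], "delta_rot": [0, 0, 0], "grip": 1}
    - {"dp": [0, 0, 0.003], "delta_rot": [0, 0, 0], "grip": 1}
    - {"dp": [0, 0, 0.002], "delta_rot": [0, 0, 0], "grip": 1}
    - {"dp": [0, 0, 0], "delta_rot": [0, 0, 0], "grip": 1}

```text
time: 45.08
ee_pos: [435.2, 337.9, 28.2]
orientation: [[-0.098, 0.995, 0.001], [0.995, 0.098, 0.001], [0.001, 0.001, -1.0]]
contact_force: [0.0, 0.7, -1.8]
gripper_width: 50.7
grip_force: 65.4
```

carry_out:
  plan:
    - {"dp": [0, 0, 0.003], "delta_rot": [0, 0, 0], "grip": 1}
    - {"dp": [0, 0, 0.002], "delta_rot": [0, 0, 0], "grip": 1}
    - {"dp": [0, 0, 0], "delta_rot": [0, 0, 0], "grip": 1}

```text
time: 45.45
ee_pos: [435.3, 337.9, 27.8]
orientation: [[-0.099, 0.995, 0.0], [0.995, 0.099, -0.0], [-0.0, 0.0, -1.0]]
contact_force: [-4.6, -3.9, 14.3]
gripper_width: 50.8
grip_force: 67.2
```

Red is down. Release, rise, and measure all the tray bores from here.

carry_out:
  plan:
    - {"dp": [0, 0, 0], "delta_rot": [0, 0, 0], "grip": 0.27}
    - {"dp": [0, 0, 0], "delta_rot": [0, 0, 0], "grip": 0.27}
    - {"dp": [0, 0, 0], "delta_rot": [0, 0, 0], "grip": 0.27}
    - {"dp": [0, 0, -0.1], "delta_rot": [0, 0, 0], "grip": 0.27}
    - {"dp": [0, 0, -0.1], "delta_rot": [0, 0, 0], "grip": 0.45}
    - {"dp": [0, 0, -0.11], "delta_rot": [0, 0, 0], "grip": 0.45}
    - {"dp": [-0.06, 0.08, 0], "delta_rot": [0, 0, 0], "grip": 0.45}
    - {"dp": [-0.06, 0.08, 0], "delta_rot": [0, 0, 0], "grip": 0.45}
    - {"dp": [0, 0, 0], "delta_rot": [0, 0, 0], "grip": 0.45}
    - {"dp": [0, 0, 0], "delta_rot": [0, 0, 0], "grip": 0.45}

```text
time: 46.7
ee_pos: [519.7, 285.5, 179.3]
orientation: [[-0.098, 0.995, -0.002], [0.995, 0.098, -0.0], [-0.0, -0.002, -1.0]]
contact_force: [-1.0, 0.7, 1.1]
gripper_width: 47.3
grip_force: 0.0
```

```bash
python3 - <<'E'
from h import *
legs(); im,c=snap('wrist','w16')
for n,X in dict(red=(435,337,53),yel=(514,345,53),blu=(594,352,53)).items():
    u=proj(c,X,True); print(n,u.round(0)); 
    try: bore_w(c,im,*u,z=53,thr=40)
    except Exception as e: print(e)
t,c=snap('top','top16'); hs=holders(c,t); print({k:(v.round(0),onz(c,*v,53).round(0)) for k,v in hs.items()})
# vial caps in the rack at z=86
g=cv2.cvtColor(t,cv2.COLOR_RGB2GRAY)
for y in(-27,-75,-123):
    u,v=proj(c,[692,y,86]).astype(int); w=g[v-13:v+14,u-13:u+14]; m=cv2.morphologyEx((w<55).astype(np.uint8),cv2.MORPH_OPEN,np.ones((3,3)))
    k=max(cv2.findContours(m,0,1)[0],key=cv2.contourArea)[:,0]+[u-13,v-13]; print(y,u,v,k.min(0),k.max(0))
E
```

```text
now [519.7 285.5 179.3] yaw 95.6 F [-1.   0.7  1.1] w 47.3 t 46.7 j [0.43, 0.3, 1.75, 0.0, 1.09, 0.33]
red [219. 149.]
bore px [218.9 149.3] centre [434.9 336.8] diam [32.6 32.9]
yel [326. 147.]
bore px [333.2 158.2] centre [515.7 341.6] diam [27.9 30.8]
blu [434. 150.]
bore px [442.  151.5] centre [597.5 352.7] diam [24.8 30.3]Traceback (most recent call last):
  File "<stdin>", line 7, in <module>
  File "h.py", line 44, in holders
    k=max(cv2.findContours(m,0,1)[0],key=cv2.contourArea)[:,0]; out[n]=k.mean(0)
      ~~~^^^^^^^^^^^^^^^^^^^^^^^^^^^^^^^^^^^^^^^^^^^^^^^^
ValueError: max() iterable argument is empty
```

```bash
python3 - <<'E'
from h import *
legs((519.7,285.5,190,91),(680,-115,190,None))
E
```

```text
now [519.1 286.1 179.4] yaw 95.7 F [ 0.6 -0.9 -0.2] w 47.1 t 46.8 j [0.43, 0.3, 1.75, 0.0, 1.09, 0.33]
-> [519.7 285.5 190. ] rows 1 rz 0.0131 dp [-0.0013, 0.0011, -0.0213]
-> [ 680 -115  190] rows 8 rz 0.0 dp [-0.1008, 0.0383, 0.0]
```

carry_out:
  plan:
    - {"dp": [0, 0, -0.021], "delta_rot": [0, 0, 0.0131], "grip": 0.45}
    - {"dp": [-0.1008, 0.0383, 0], "delta_rot": [0, 0, 0], "grip": 0.45}
    - {"dp": [-0.1008, 0.0383, 0], "delta_rot": [0, 0, 0], "grip": 0.45}
    - {"dp": [-0.1008, 0.0383, 0], "delta_rot": [0, 0, 0], "grip": 0.45}
    - {"dp": [-0.1008, 0.0383, 0], "delta_rot": [0, 0, 0], "grip": 0.45}
    - {"dp": [-0.1008, 0.0383, 0], "delta_rot": [0, 0, 0], "grip": 0.45}
    - {"dp": [-0.1008, 0.0383, 0], "delta_rot": [0, 0, 0], "grip": 0.45}
    - {"dp": [-0.1008, 0.0383, 0], "delta_rot": [0, 0, 0], "grip": 0.45}
    - {"dp": [-0.1008, 0.0383, 0], "delta_rot": [0, 0, 0], "grip": 0.45}
    - {"dp": [0, 0, 0], "delta_rot": [0, 0, 0], "grip": 0.45}
    - {"dp": [0, 0, 0], "delta_rot": [0, 0, 0], "grip": 0.45}

```text
time: 48.18
ee_pos: [679.4, -113.5, 189.9]
orientation: [[-0.017, 1.0, -0.002], [1.0, 0.017, 0.001], [0.001, -0.002, -1.0]]
contact_force: [-0.2, -0.1, 0.4]
gripper_width: 46.8
grip_force: 0.0
```

```bash
python3 - <<'E'
from h import *
legs(); im,c=snap('wrist','w17'); hsv=cv2.cvtColor(im,cv2.COLOR_RGB2HSV); V=hsv[...,2]
for y in(-27,-75,-123):
    u,v=proj(c,[692,y,86],True).astype(int); x0,y0=max(u-45,0),max(v-45,0); w=V[y0:v+45,x0:u+45]
    m=cv2.morphologyEx((w<60).astype(np.uint8),cv2.MORPH_OPEN,np.ones((7,7)))
    for k in cv2.findContours(m,0,2)[0]:
        if cv2.contourArea(k)>300: k=k[:,0]+[x0,y0]; print(y,(u,v),k.min(0),k.max(0),len(k))
b=im[...,::-1].copy()
cv2.imwrite('pics/w17.png',b)
E
```

```text
now [ 679.4 -113.5  189.9] yaw 91.0 F [-0.2 -0.1  0.4] w 46.8 t 48.17 j [-0.23, 0.47, 1.5, 0.0, 1.18, -0.25]
-27 (np.int64(347), np.int64(107)) [334  91] [369 126] 48
-75 (np.int64(345), np.int64(179)) [329 159] [364 195] 57
-123 (np.int64(343), np.int64(248)) [326 216] [358 263] 48
```

```bash
python3 - <<'E'
from h import *
im,c=load('w17')
for u,v in((351.5,108.7),(346.7,177),(343,245)): print(onz(c,u,v,86,True).round(1))
P=onz(c,351.5,108.7,86,True)
legs((P[0],P[1],150,None),(P[0],P[1],58,None))
E
```

```text
[694.9 -27.5  86. ]
[692.7 -73.3  86. ]
[ 691.5 -120.5   86. ]
now [ 679.4 -113.   190.1] yaw 91.0 F [-0.5  0.   0.5] w 47.2 t 48.23 j [-0.23, 0.47, 1.5, 0.0, 1.18, -0.25]
-> [694.9 -27.5 150. ] rows 2 rz 0.0 dp [0.0853, 0.017, 0.0401]
-> [694.9 -27.5  58. ] rows 2 rz 0.0 dp [0.0, 0.0, 0.092]
```

carry_out:
  plan:
    - {"dp": [0.0853, 0.0155, 0.04], "delta_rot": [0, 0, 0], "grip": 0.45}
    - {"dp": [0.0853, 0.0155, 0.04], "delta_rot": [0, 0, 0], "grip": 0.45}
    - {"dp": [0, 0, 0], "delta_rot": [0, 0, 0], "grip": 0.45}
    - {"dp": [0, 0, 0.08], "delta_rot": [0, 0, 0], "grip": 0.45}
    - {"dp": [0, 0, 0.07], "delta_rot": [0, 0, 0], "grip": 0.45}
    - {"dp": [0, 0, 0.034], "delta_rot": [0, 0, 0], "grip": 0.45}
    - {"dp": [0, 0, 0], "delta_rot": [0, 0, 0], "grip": 1}
    - {"dp": [0, 0, 0], "delta_rot": [0, 0, 0], "grip": 1}
    - {"dp": [0, 0, 0], "delta_rot": [0, 0, 0], "grip": 1}
    - {"dp": [0, 0, 0], "delta_rot": [0, 0, 0], "grip": 1}
  grip_force: 35

```text
time: 49.48
ee_pos: [695.1, -29.5, 59.9]
orientation: [[-0.016, 1.0, 0.002], [1.0, 0.016, -0.0], [-0.0, 0.002, -1.0]]
contact_force: [-0.4, -0.5, -0.3]
gripper_width: 24.2
grip_force: 34.3
```

```bash
python3 - <<'E'
from h import *
legs((694,-27,150,None),(602,280,150,95.6))
E
```

```text
now [695.1 -29.5  59.9] yaw 90.9 F [-0.4 -0.5 -0.3] w 24.2 t 49.48 j [-0.1, 0.62, 1.55, -0.0, 0.97, -0.12]
-> [694 -27 150] rows 2 rz 0.0 dp [0.0025, -0.0011, -0.0901]
-> [602 280 150] rows 6 rz -0.0022 dp [[0.1028, -0.029, 0.0], [0.1032, -0.0276, 0.0], [0.1036, -0.0262, 0.0], [0.1039, -0.0248, 0.0], [0.1042, -0.0234, 0.0], [0.1045, -0.022, 0.0]]
```

carry_out:
  plan:
    - {"dp": [0, 0, -0.087], "delta_rot": [0, 0, 0], "grip": 1}
    - {"dp": [0, 0, -0.087], "delta_rot": [0, 0, 0], "grip": 1}
    - {"dp": [0, 0, -0.087], "delta_rot": [0, 0, 0], "grip": 1}
    - {"dp": [0.105, -0.03, 0], "delta_rot": [0, 0, -0.0022], "grip": 1}
    - {"dp": [0.106, -0.028, 0], "delta_rot": [0, 0, -0.0022], "grip": 1}
    - {"dp": [0.107, -0.027, 0], "delta_rot": [0, 0, -0.0022], "grip": 1}
    - {"dp": [0.107, -0.025, 0], "delta_rot": [0, 0, -0.0022], "grip": 1}
    - {"dp": [0.107, -0.024, 0], "delta_rot": [0, 0, -0.0022], "grip": 1}
    - {"dp": [0.107, -0.022, 0], "delta_rot": [0, 0, -0.0022], "grip": 1}
    - {"dp": [0, 0, 0.08], "delta_rot": [0, 0, 0], "grip": 1}
    - {"dp": [0, 0, 0], "delta_rot": [0, 0, 0], "grip": 1}
    - {"dp": [0, 0, 0], "delta_rot": [0, 0, 0], "grip": 1}

```text
time: 50.98
ee_pos: [600.6, 285.4, 149.9]
orientation: [[-0.098, 0.995, 0.001], [0.995, 0.098, 0.0], [0.0, 0.001, -1.0]]
contact_force: [0.4, 0.3, -0.6]
gripper_width: 23.6
grip_force: 35.5
```

```bash
python3 - <<'E'
from h import *
legs(); im,c=snap('wrist','w18'); s=robot.state(); T=np.array(s['ee_pos']); x=np.array(s['orientation'])[:,0]
u=proj(c,[594,352,53],True); print('blue pred',u.round(0)); 
for th in(30,40,55,70): bore_w(c,im,*u,z=53,thr=th)
# held vial: edges vs column through u=326
print('TCP px at cap top z',proj(c,T+[0,0,86-8-51.9+0],True).round(1))
g=cv2.cvtColor(im,cv2.COLOR_RGB2HSV)
print([(v,g[v,326].tolist()) for v in range(200,400,6)])
for e in(0,2,4):
    o=[]
    for dz,r in((-51.9,8),(-47.9,11),(0.1,12.5),(26.1,12.5)):
        q=np.array([proj(c,T+x*e+[r*np.cos(a),r*np.sin(a),dz],True) for a in np.linspace(0,6.28,60)]); o.append((q.min(0).round(0).tolist(),q.max(0).round(0).tolist()))
    print(e,o)
E
```

```text
now [600.6 285.4 149.9] yaw 95.6 F [ 0.4  0.3 -0.6] w 23.6 t 50.98 j [0.38, 0.46, 1.59, -0.0, 1.08, 0.28]
blue pred [325. 137.]Traceback (most recent call last):
  File "<stdin>", line 4, in <module>
  File "h.py", line 51, in bore_w
    e=cv2.fitEllipse(P); print('bore px',h.mean(0).round(1),'centre',np.round(e[0],1),'diam',np.round(e[1],1)); return np.array(e[0])
cv2.error: OpenCV(4.12.0) /io/opencv/modules/imgproc/src/shapedescr.cpp:361: error: (-201:Incorrect size of input array) There should be at least 5 points to fit the ellipse in function 'fitEllipseNoDirect'
```

```bash
python3 - <<'E'
from h import *
im,c=load('w18'); s=robot.state(); T=np.array(s['ee_pos']); x=np.array(s['orientation'])[:,0]
u=proj(c,[594,352,53],True); G=cv2.cvtColor(im,cv2.COLOR_RGB2GRAY)
for th in(55,70,85):
    try: bore_w(c,im,*u,z=53,thr=th)
    except Exception as e: print(th,'x')
print('row',G[137,285:370:3].tolist()); print('col',G[97:180:3,325].tolist())
g=cv2.cvtColor(im,cv2.COLOR_RGB2HSV)
print([(v,g[v,326].tolist()) for v in range(212,400,5)])
for e in(0,2,4):
    o=[]
    for dz,r in((-51.9,8),(-47.9,11),(0.1,12.5),(26.1,12.5)):
        q=np.array([proj(c,T+x*e+[r*np.cos(a),r*np.sin(a),dz],True) for a in np.linspace(0,6.28,60)]); o.append((q.min(0).round(0).tolist(),q.max(0).round(0).tolist()))
    print(e,o)
E
```

```text
bore px [329.  133.5] centre [594.4 351.8] diam [31.3 31.7]
bore px [326. 135.] centre [594.3 352.1] diam [32.3 32.5]
bore px [326.9 135.7] centre [594.3 352.2] diam [32.6 32.8]
row [122, 154, 153, 154, 164, 146, 25, 138, 123, 158, 168, 164, 158, 159, 163, 90, 87, 85, 85, 81, 52, 36, 62, 148, 154, 161, 167, 156, 95]
col [152, 152, 154, 154, 155, 58, 143, 78, 160, 161, 159, 161, 161, 160, 160, 160, 91, 88, 88, 67, 82, 54, 140, 162, 160, 159, 88, 89]
[(212, [13, 167, 122]), (217, [20, 46, 111]), (222, [45, 2, 251]), (227, [20, 93, 249]), (232, [20, 116, 249]), (237, [20, 114, 249]), (242, [14, 182, 84]), (247, [14, 193, 82]), (252, [13, 181, 83]), (257, [14, 188, 84]), (262, [12, 183, 85]), (267, [14, 154, 38]), (272, [83, 78, 13]), (277, [10, 45, 17]), (282, [40, 70, 11]), (287, [90, 17, 15]), (292, [10, 26, 29]), (297, [15, 46, 22]), (302, [12, 46, 28]), (307, [20, 32, 24]), (312, [30, 48, 16]), (317, [30, 22, 23]), (322, [20, 35, 22]), (327, [150, 24, 21]), (332, [6, 58, 22]), (337, [53, 54, 19]), (342, [60, 11, 24]), (347, [158, 46, 22]), (352, [14, 135, 193]), (357, [18, 126, 245]), (362, [17, 128, 246]), (367, [17, 125, 246]), (372, [17, 126, 246]), (377, [17, 125, 245]), (382, [17, 126, 245]), (387, [17, 127, 243]), (392, [16, 131, 236]), (397, [90, 33, 23])]
0 [([312.0, 245.0], [341.0, 273.0]), ([307.0, 242.0], [347.0, 280.0]), ([298.0, 270.0], [357.0, 324.0]), ([293.0, 296.0], [363.0, 357.0])]
2 [([312.0, 242.0], [341.0, 269.0]), ([307.0, 238.0], [347.0, 277.0]), ([298.0, 266.0], [357.0, 320.0]), ([293.0, 291.0], [363.0, 353.0])]
4 [([312.0, 238.0], [341.0, 266.0]), ([307.0, 235.0], [347.0, 274.0]), ([297.0, 261.0], [357.0, 316.0]), ([292.0, 286.0], [363.0, 348.0])]
```

```bash
python3 - <<'E'
from h import *
legs((594.4,350.6,150,95.6),(594.4,350.6,112,None),(594.4,350.6,64,None))
E
```

```text
now [601.4 285.5 150.7] yaw 95.6 F [-0.1 -0.2 -0.1] w 23.8 t 51.02 j [0.38, 0.46, 1.59, -0.0, 1.08, 0.28]
-> [594.4 350.6 150. ] rows 2 rz 0.0 dp [[0.0655, -0.0005, 0.0007], [0.0655, -0.0006, 0.0007]]
-> [594.4 350.6 112. ] rows 1 rz 0.0 dp [0.0, 0.0, 0.076]
-> [594.4 350.6  64. ] rows 1 rz 0.0 dp [0.0, 0.0, 0.096]
```

carry_out:
  plan:
    - {"dp": [0.0655, -0.0005, 0], "delta_rot": [0, 0, 0], "grip": 1}
    - {"dp": [0.0655, -0.0005, 0], "delta_rot": [0, 0, 0], "grip": 1}
    - {"dp": [0, 0, 0.076], "delta_rot": [0, 0, 0], "grip": 1}
    - {"dp": [0, 0, 0], "delta_rot": [0, 0, 0], "grip": 1}
    - {"dp": [0, 0, 0], "delta_rot": [0, 0, 0], "grip": 1}
    - {"dp": [0, 0, 0.012], "delta_rot": [0, 0, 0], "grip": 1}
    - {"dp": [0, 0, 0.014], "delta_rot": [0, 0, 0], "grip": 1}
    - {"dp": [0, 0, 0.014], "delta_rot": [0, 0, 0], "grip": 1}

```text
time: 52.02
ee_pos: [593.2, 350.8, 91.0]
orientation: [[-0.099, 0.995, 0.0], [0.995, 0.099, 0.0], [0.0, 0.0, -1.0]]
contact_force: [-0.4, 0.4, -0.6]
gripper_width: 23.7
grip_force: 35.5
```

carry_out:
  plan:
    - {"dp": [0, 0, 0.016], "delta_rot": [0, 0, 0], "grip": 1}
    - {"dp": [0, 0, 0.016], "delta_rot": [0, 0, 0], "grip": 1}
    - {"dp": [0, 0, 0.012], "delta_rot": [0, 0, 0], "grip": 1}
    - {"dp": [0, 0, 0.008], "delta_rot": [0, 0, 0], "grip": 1}
    - {"dp": [0, 0, 0.004], "delta_rot": [0, 0, 0], "grip": 1}

```text
time: 52.65
ee_pos: [593.0, 351.0, 62.7]
orientation: [[-0.099, 0.995, -0.0], [0.995, 0.099, -0.0], [-0.0, -0.0, -1.0]]
contact_force: [0.3, -0.2, 0.1]
gripper_width: 23.9
grip_force: 35.5
```

carry_out:
  plan:
    - {"dp": [0, 0, 0.003], "delta_rot": [0, 0, 0], "grip": 1}
    - {"dp": [0, 0, 0.001], "delta_rot": [0, 0, 0], "grip": 1}
    - {"dp": [0, 0, 0], "delta_rot": [0, 0, 0], "grip": 1}

```text
time: 53.02
ee_pos: [593.3, 351.2, 61.6]
orientation: [[-0.099, 0.995, 0.0], [0.995, 0.099, 0.0], [0.0, 0.001, -1.0]]
contact_force: [-0.4, -0.4, 1.4]
gripper_width: 23.5
grip_force: 35.7
```

carry_out:
  plan:
    - {"dp": [0, 0, 0], "delta_rot": [0, 0, 0], "grip": 0.45}
    - {"dp": [0, 0, 0], "delta_rot": [0, 0, 0], "grip": 0.45}
    - {"dp": [0, 0, 0], "delta_rot": [0, 0, 0], "grip": 0.45}
    - {"dp": [0, 0, -0.087], "delta_rot": [0, 0, 0], "grip": 0.45}
    - {"dp": [0, 0, -0.087], "delta_rot": [0, 0, 0], "grip": 0.45}
    - {"dp": [0, 0, -0.087], "delta_rot": [0, 0, 0.0128], "grip": 0.45}
    - {"dp": [0, 0, 0], "delta_rot": [0, 0, 0], "grip": 0.45}

```text
time: 53.9
ee_pos: [596.4, 352.7, 197.6]
orientation: [[-0.019, 1.0, 0.01], [1.0, 0.019, 0.005], [0.005, 0.01, -1.0]]
contact_force: [-0.5, 0.1, 0.4]
gripper_width: 46.8
grip_force: 0.0
```

```bash
python3 - <<'E'
from h import *
legs((692.7,-73.5,190,91),(692.7,-73.5,58,None))
E
```

```text
now [596.4 352.7 197.6] yaw 91.1 F [-0.5  0.1  0.4] w 46.8 t 53.9 j [0.47, 0.46, 1.5, 0.0, 1.18, 0.45]
-> [692.7 -73.5 190. ] rows 8 rz 0.0 dp [[-0.107, 0.0221, 0.0019], [-0.107, 0.0221, 0.0019], [-0.107, 0.0221, 0.0019], [-0.107, 0.0221, 0.0019], [-0.107, 0.0221, 0.0019], [-0.107, 0.0222, 0.0019], [-0.107, 0.0222, 0.0019], [-0.107, 0.0222, 0.0019]]
-> [692.7 -73.5  58. ] rows 3 rz 0.0 dp [0.0, 0.0, 0.088]
```

carry_out:
  plan:
    - {"dp": [-0.107, 0.022, 0.001], "delta_rot": [0, 0, 0], "grip": 0.45}
    - {"dp": [-0.107, 0.022, 0.001], "delta_rot": [0, 0, 0], "grip": 0.45}
    - {"dp": [-0.107, 0.022, 0.001], "delta_rot": [0, 0, 0], "grip": 0.45}
    - {"dp": [-0.107, 0.022, 0.001], "delta_rot": [0, 0, 0], "grip": 0.45}
    - {"dp": [-0.107, 0.022, 0.001], "delta_rot": [0, 0, 0], "grip": 0.45}
    - {"dp": [-0.107, 0.022, 0.001], "delta_rot": [0, 0, 0], "grip": 0.45}
    - {"dp": [-0.107, 0.022, 0.001], "delta_rot": [0, 0, 0], "grip": 0.45}
    - {"dp": [-0.107, 0.022, 0.001], "delta_rot": [0, 0, 0], "grip": 0.45}
    - {"dp": [0, 0, 0], "delta_rot": [0, 0, 0], "grip": 0.45}
    - {"dp": [0, 0, 0], "delta_rot": [0, 0, 0], "grip": 0.45}

```text
time: 55.15
ee_pos: [688.2, -75.0, 186.1]
orientation: [[-0.018, 1.0, -0.003], [1.0, 0.018, 0.001], [0.001, -0.003, -1.0]]
contact_force: [0.1, -0.2, -0.3]
gripper_width: 47.2
grip_force: 0.0
```

```bash
python3 - <<'E'
from h import *
legs((692.7,-74,58,91))
E
```

```text
now [688.2 -75.  186.1] yaw 91.0 F [ 0.1 -0.2 -0.3] w 47.2 t 55.15 j [-0.17, 0.48, 1.49, 0.0, 1.17, -0.19]
-> [692.7 -74.   58. ] rows 3 rz 0.0 dp [[0.0006, 0.003, 0.0854], [0.0006, 0.003, 0.0854], [0.0006, 0.003, 0.0854]]
```

Descend and grasp, then lift and carry to yellow's hover point.

carry_out:
  plan:
    - {"dp": [0.0006, 0.009, 0], "delta_rot": [0, 0, 0], "grip": 0.45}
    - {"dp": [0, 0, 0.09], "delta_rot": [0, 0, 0], "grip": 0.45}
    - {"dp": [0, 0, 0.09], "delta_rot": [0, 0, 0], "grip": 0.45}
    - {"dp": [0, 0, 0.073], "delta_rot": [0, 0, 0], "grip": 0.45}
    - {"dp": [0, 0, 0], "delta_rot": [0, 0, 0], "grip": 0.45}
    - {"dp": [0, 0, 0], "delta_rot": [0, 0, 0], "grip": 1}
    - {"dp": [0, 0, 0], "delta_rot": [0, 0, 0], "grip": 1}
    - {"dp": [0, 0, 0], "delta_rot": [0, 0, 0], "grip": 1}
    - {"dp": [0, 0, 0], "delta_rot": [0, 0, 0], "grip": 1}

```text
time: 56.28
ee_pos: [695.2, -75.1, 63.3]
orientation: [[-0.019, 1.0, 0.004], [1.0, 0.019, -0.0], [-0.0, 0.004, -1.0]]
contact_force: [-0.6, -0.4, 3.9]
gripper_width: 23.6
grip_force: 34.6
```

```bash
python3 - <<'E'
from h import *
legs((692.7,-74,190,None),(520,287,190,95.6))
E
```

```text
now [695.2 -75.1  63.3] yaw 91.1 F [-0.6 -0.4  3.9] w 23.6 t 56.27 j [-0.17, 0.62, 1.54, 0.0, 0.97, -0.19]
-> [692.7 -74.  190. ] rows 3 rz 0.0 dp [0.0008, -0.0016, -0.0845]
-> [520 287 190] rows 7 rz -0.0018 dp [[0.104, -0.0474, 0.0], [0.1046, -0.0462, 0.0], [0.1051, -0.045, 0.0], [0.1056, -0.0439, 0.0], [0.1061, -0.0427, 0.0], [0.1066, -0.0415, 0.0], [0.107, -0.0403, 0.0]]
```

carry_out:
  plan:
    - {"dp": [0, 0, -0.085], "delta_rot": [0, 0, 0], "grip": 1}
    - {"dp": [0, 0, -0.085], "delta_rot": [0, 0, 0], "grip": 1}
    - {"dp": [0, 0, -0.085], "delta_rot": [0, 0, 0], "grip": 1}
    - {"dp": [0.104, -0.047, 0], "delta_rot": [0, 0, -0.0018], "grip": 1}
    - {"dp": [0.105, -0.046, 0], "delta_rot": [0, 0, -0.0018], "grip": 1}
    - {"dp": [0.105, -0.045, 0], "delta_rot": [0, 0, -0.0018], "grip": 1}
    - {"dp": [0.106, -0.044, 0], "delta_rot": [0, 0, -0.0018], "grip": 1}
    - {"dp": [0.106, -0.043, 0], "delta_rot": [0, 0, -0.0018], "grip": 1}
    - {"dp": [0.107, -0.041, 0], "delta_rot": [0, 0, -0.0018], "grip": 1}
    - {"dp": [0.107, -0.04, 0], "delta_rot": [0, 0, -0.0018], "grip": 1}
    - {"dp": [0, 0, 0.076], "delta_rot": [0, 0, 0], "grip": 1}
    - {"dp": [0, 0, 0], "delta_rot": [0, 0, 0], "grip": 1}

```text
time: 57.78
ee_pos: [517.9, 285.9, 147.5]
orientation: [[-0.099, 0.995, -0.007], [0.995, 0.099, -0.003], [-0.003, -0.007, -1.0]]
contact_force: [-1.3, -0.6, -0.7]
gripper_width: 23.5
grip_force: 35.2
```

```bash
cat >> h.py <<'E'
def vialhover(f,X,foot):
    im,c=snap('wrist',f); s=robot.state(); T=np.array(s['ee_pos']); x=np.array(s['orientation'])[:,0]
    u=proj(c,X,True); bs=[]
    for th in(55,70,85):
        try: bs.append(bore_w(c,im,*u,z=53,thr=th))
        except Exception as e: print(th,'x')
    g=cv2.cvtColor(im,cv2.COLOR_RGB2HSV)
    print([(v,g[v,326].tolist()) for v in list(range(222,285,4))+list(range(330,372,4))])
    for e in(-2,0,2):
        o=[]
        for dz,r in((-foot+4,11),(-foot+52,12.5),(-foot+78,12.5)):
            q=np.array([proj(c,T+x*e+[r*np.cos(a),r*np.sin(a),dz],True) for a in np.linspace(0,6.28,60)]); o.append((q.min(0)[1].round(0),q.max(0)[1].round(0)))
        print(e,'(front,back) body foot / cap bottom / cap top',o)
E
python3 - <<'E'
from h import *
legs(); vialhover('w19',[514.5,345,53],55.3)
E
```

```text
now [517.9 285.9 147.5] yaw 95.7 F [-1.3 -0.6 -0.7] w 23.5 t 57.77 j [0.43, 0.34, 1.77, -0.0, 1.03, 0.33]
bore px [329.9 155.1] centre [514.5 342.3] diam [31.2 31.8]
bore px [328.4 149.1] centre [514.5 342.6] diam [32.3 32.8]
bore px [329.5 150.1] centre [514.6 342.5] diam [32.7 33.2]
[(222, [13, 165, 124]), (226, [13, 167, 124]), (230, [20, 46, 112]), (234, [45, 2, 252]), (238, [21, 17, 250]), (242, [49, 106, 72]), (246, [50, 101, 71]), (250, [48, 118, 69]), (254, [51, 106, 70]), (258, [50, 101, 73]), (262, [50, 104, 71]), (266, [50, 110, 72]), (270, [10, 59, 13]), (274, [0, 0, 13]), (278, [90, 21, 12]), (282, [160, 55, 14]), (330, [24, 58, 22]), (334, [38, 44, 23]), (338, [45, 24, 21]), (342, [8, 44, 23]), (346, [5, 37, 41]), (350, [18, 30, 42]), (354, [32, 13, 251]), (358, [32, 17, 252]), (362, [32, 15, 252]), (366, [32, 15, 252]), (370, [32, 18, 252])]
-2 (front,back) body foot / cap bottom / cap top [(np.float64(244.0), np.float64(282.0)), (np.float64(273.0), np.float64(326.0)), (np.float64(299.0), np.float64(358.0))]
0 (front,back) body foot / cap bottom / cap top [(np.float64(241.0), np.float64(279.0)), (np.float64(269.0), np.float64(322.0)), (np.float64(294.0), np.float64(354.0))]
2 (front,back) body foot / cap bottom / cap top [(np.float64(237.0), np.float64(275.0)), (np.float64(264.0), np.float64(318.0)), (np.float64(289.0), np.float64(349.0))]
```

```bash
python3 - <<'E'
from h import *
im,c=snap('wrist','w19b'); bore_w(c,im,*proj(c,[514.5,343,53],True),z=53,thr=75)
legs((514.5,342.4,150,95.6),(514.5,342.4,114,None),(514.5,342.4,65,None))
E
```

```text
bore px [328.2 150.2] centre [514.6 342.6] diam [32.4 33.1]
now [521.2 286.1 150.7] yaw 95.6 F [-0.2  0.3  0.4] w 23.8 t 57.88 j [0.43, 0.34, 1.77, -0.0, 1.03, 0.33]
-> [514.5 342.4 150. ] rows 1 rz -0.0 dp [[0.1133, -0.0024, 0.0013]]
-> [514.5 342.4 114. ] rows 1 rz 0.0 dp [0.0, 0.0, 0.072]
-> [514.5 342.4  65. ] rows 1 rz 0.0 dp [0.0, 0.0, 0.098]
```

carry_out:
  plan:
    - {"dp": [0.0565, -0.0012, 0], "delta_rot": [0, 0, 0], "grip": 1}
    - {"dp": [0.0565, -0.0012, 0], "delta_rot": [0, 0, 0], "grip": 1}
    - {"dp": [0, 0, 0.072], "delta_rot": [0, 0, 0], "grip": 1}
    - {"dp": [0, 0, 0], "delta_rot": [0, 0, 0], "grip": 1}
    - {"dp": [0, 0, 0], "delta_rot": [0, 0, 0], "grip": 1}
    - {"dp": [0, 0, 0.012], "delta_rot": [0, 0, 0], "grip": 1}
    - {"dp": [0, 0, 0.014], "delta_rot": [0, 0, 0], "grip": 1}
    - {"dp": [0, 0, 0.014], "delta_rot": [0, 0, 0], "grip": 1}

```text
time: 58.88
ee_pos: [514.7, 342.6, 94.4]
orientation: [[-0.098, 0.995, 0.0], [0.995, 0.098, 0.0], [0.0, 0.0, -1.0]]
contact_force: [0.9, 0.2, -0.3]
gripper_width: 23.6
grip_force: 35.2
```

carry_out:
  plan:
    - {"dp": [0, 0, 0.014], "delta_rot": [0, 0, 0], "grip": 1}
    - {"dp": [0, 0, 0.014], "delta_rot": [0, 0, 0], "grip": 1}
    - {"dp": [0, 0, 0.012], "delta_rot": [0, 0, 0], "grip": 1}
    - {"dp": [0, 0, 0.008], "delta_rot": [0, 0, 0], "grip": 1}
    - {"dp": [0, 0, 0.004], "delta_rot": [0, 0, 0], "grip": 1}

```text
time: 59.5
ee_pos: [514.5, 342.7, 68.3]
orientation: [[-0.098, 0.995, -0.0], [0.995, 0.098, -0.0], [-0.0, -0.0, -1.0]]
contact_force: [-0.1, 0.0, -1.3]
gripper_width: 24.0
grip_force: 35.2
```

carry_out:
  plan:
    - {"dp": [0, 0, 0.003], "delta_rot": [0, 0, 0], "grip": 1}
    - {"dp": [0, 0, 0.002], "delta_rot": [0, 0, 0], "grip": 1}
    - {"dp": [0, 0, 0.002], "delta_rot": [0, 0, 0], "grip": 1}
    - {"dp": [0, 0, 0], "delta_rot": [0, 0, 0], "grip": 1}

```text
time: 60.0
ee_pos: [514.9, 343.1, 66.5]
orientation: [[-0.098, 0.995, 0.0], [0.995, 0.098, 0.0], [0.0, 0.0, -1.0]]
contact_force: [-2.2, -0.1, 5.1]
gripper_width: 23.6
grip_force: 36.0
```

carry_out:
  plan:
    - {"dp": [0, 0, 0], "delta_rot": [0, 0, 0], "grip": 0.45}
    - {"dp": [0, 0, 0], "delta_rot": [0, 0, 0], "grip": 0.45}
    - {"dp": [0, 0, 0], "delta_rot": [0, 0, 0], "grip": 0.45}
    - {"dp": [0, 0, -0.085], "delta_rot": [0, 0, 0], "grip": 0.45}
    - {"dp": [0, 0, -0.085], "delta_rot": [0, 0, 0], "grip": 0.45}
    - {"dp": [0, 0, -0.085], "delta_rot": [0, 0, 0.0128], "grip": 0.45}
    - {"dp": [0, 0, 0], "delta_rot": [0, 0, 0], "grip": 0.45}

```text
time: 60.88
ee_pos: [517.6, 344.5, 197.6]
orientation: [[-0.018, 1.0, 0.008], [1.0, 0.018, 0.005], [0.005, 0.009, -1.0]]
contact_force: [-0.7, 0.3, 0.6]
gripper_width: 46.9
grip_force: 0.0
```

```bash
python3 - <<'E'
from h import *
legs((692,-121.5,190,91))
E
```

```text
now [517.6 344.5 197.6] yaw 91.0 F [-0.7  0.3  0.6] w 46.9 t 60.88 j [0.52, 0.33, 1.68, -0.0, 1.12, 0.5]
-> [ 692.  -121.5  190. ] rows 9 rz 0.0 dp [[-0.1042, 0.0369, 0.0017], [-0.1042, 0.0369, 0.0017], [-0.1042, 0.0369, 0.0017], [-0.1042, 0.0369, 0.0017], [-0.1042, 0.0369, 0.0017], [-0.1042, 0.0369, 0.0017], [-0.1042, 0.0369, 0.0017], [-0.1042, 0.0369, 0.0017], [-0.1042, 0.0369, 0.0017]]
```

carry_out:
  plan:
    - {"dp": [-0.104, 0.0375, 0.001], "delta_rot": [0, 0, 0], "grip": 0.45}
    - {"dp": [-0.104, 0.0375, 0.001], "delta_rot": [0, 0, 0], "grip": 0.45}
    - {"dp": [-0.104, 0.0375, 0.001], "delta_rot": [0, 0, 0], "grip": 0.45}
    - {"dp": [-0.104, 0.0375, 0.001], "delta_rot": [0, 0, 0], "grip": 0.45}
    - {"dp": [-0.104, 0.0375, 0.001], "delta_rot": [0, 0, 0], "grip": 0.45}
    - {"dp": [-0.104, 0.0375, 0.001], "delta_rot": [0, 0, 0], "grip": 0.45}
    - {"dp": [-0.104, 0.0375, 0.001], "delta_rot": [0, 0, 0], "grip": 0.45}
    - {"dp": [-0.104, 0.0375, 0.001], "delta_rot": [0, 0, 0], "grip": 0.45}
    - {"dp": [-0.104, 0.0375, 0.001], "delta_rot": [0, 0, 0], "grip": 0.45}
    - {"dp": [0, 0, 0], "delta_rot": [0, 0, 0], "grip": 0.45}
    - {"dp": [0, 0, 0], "delta_rot": [0, 0, 0], "grip": 0.45}

```text
time: 62.25
ee_pos: [690.4, -121.9, 186.3]
orientation: [[-0.017, 1.0, -0.003], [1.0, 0.017, 0.001], [0.002, -0.003, -1.0]]
contact_force: [0.8, -0.4, 0.0]
gripper_width: 47.1
grip_force: 0.0
```

```bash
python3 - <<'E'
from h import *
legs((692,-121.5,60,91))
im,c=snap('wrist','w20'); V=cv2.cvtColor(im,cv2.COLOR_RGB2HSV)[...,2]
u,v=proj(c,[692,-121.5,86],True).astype(int); print(u,v); w=V[v-45:v+45,u-45:u+45]
m=cv2.morphologyEx((w<60).astype(np.uint8),cv2.MORPH_OPEN,np.ones((7,7)))
for k in cv2.findContours(m,0,2)[0]:
    if cv2.contourArea(k)>300: k=k[:,0]+[u-45,v-45]; print(k.min(0),k.max(0))
q=np.array([proj(c,[692+12.5*np.cos(a),-121.5+12.5*np.sin(a),86],True) for a in np.linspace(0,6.28,60)]); print(q.min(0),q.max(0))
q=np.array([proj(c,[692+12.5*np.cos(a),-121.5+12.5*np.sin(a),60],True) for a in np.linspace(0,6.28,60)]); print(q.min(0),q.max(0))
E
```

```text
now [ 690.4 -121.9  186.3] yaw 91.0 F [ 0.8 -0.4  0. ] w 47.1 t 62.25 j [-0.24, 0.49, 1.47, 0.0, 1.18, -0.25]
-> [ 692.  -121.5   60. ] rows 3 rz -0.0 dp [[0.0002, 0.001, 0.0842], [0.0002, 0.001, 0.0842], [0.0002, 0.001, 0.0842]]
328 235
[310 207] [343 253]
[310.00506304 217.93845476] [346.73126316 253.46112163]
[311.51292298 210.62804254] [344.91556057 243.12312087]
```

carry_out:
  plan:
    - {"dp": [0, 0.001, 0.09], "delta_rot": [0, 0, 0], "grip": 0.45}
    - {"dp": [0, 0, 0.09], "delta_rot": [0, 0, 0], "grip": 0.45}
    - {"dp": [0, 0, 0.074], "delta_rot": [0, 0, 0], "grip": 0.45}
    - {"dp": [0, 0, 0], "delta_rot": [0, 0, 0], "grip": 0.45}
    - {"dp": [0, 0, 0], "delta_rot": [0, 0, 0], "grip": 1}
    - {"dp": [0, 0, 0], "delta_rot": [0, 0, 0], "grip": 1}
    - {"dp": [0, 0, 0], "delta_rot": [0, 0, 0], "grip": 1}
    - {"dp": [0, 0, 0], "delta_rot": [0, 0, 0], "grip": 1}

```text
time: 63.3
ee_pos: [693.5, -122.5, 63.3]
orientation: [[-0.017, 1.0, 0.003], [1.0, 0.017, -0.001], [-0.001, 0.003, -1.0]]
contact_force: [-0.4, 0.9, 4.0]
gripper_width: 23.9
grip_force: 34.6
```

```bash
python3 - <<'E'
from h import *
legs((692,-122,190,None),(442,277,190,95.6))
E
```

```text
now [ 693.5 -122.5   63.3] yaw 91.0 F [-0.4  0.9  4. ] w 23.9 t 63.3 j [-0.24, 0.63, 1.53, 0.0, 0.98, -0.25]
-> [ 692 -122  190] rows 3 rz 0.0 dp [0.0004, -0.001, -0.0845]
-> [442 277 190] rows 8 rz -0.0016 dp [[0.1008, -0.0607, 0.0], [0.1014, -0.0597, 0.0], [0.102, -0.0587, 0.0], [0.1026, -0.0577, 0.0], [0.1032, -0.0567, 0.0], [0.1037, -0.0556, 0.0], [0.1043, -0.0546, 0.0], [0.1048, -0.0535, 0.0]]
```

carry_out:
  plan:
    - {"dp": [0, 0, -0.085], "delta_rot": [0, 0, 0], "grip": 1}
    - {"dp": [0, 0, -0.085], "delta_rot": [0, 0, 0], "grip": 1}
    - {"dp": [0, 0, -0.085], "delta_rot": [0, 0, 0], "grip": 1}
    - {"dp": [0.101, -0.061, 0], "delta_rot": [0, 0, -0.0016], "grip": 1}
    - {"dp": [0.101, -0.06, 0], "delta_rot": [0, 0, -0.0016], "grip": 1}
    - {"dp": [0.102, -0.059, 0], "delta_rot": [0, 0, -0.0016], "grip": 1}
    - {"dp": [0.103, -0.058, 0], "delta_rot": [0, 0, -0.0016], "grip": 1}
    - {"dp": [0.103, -0.057, 0], "delta_rot": [0, 0, -0.0016], "grip": 1}
    - {"dp": [0.104, -0.056, 0], "delta_rot": [0, 0, -0.0016], "grip": 1}
    - {"dp": [0.104, -0.055, 0], "delta_rot": [0, 0, -0.0016], "grip": 1}
    - {"dp": [0.105, -0.054, 0], "delta_rot": [0, 0, -0.0016], "grip": 1}
    - {"dp": [0, 0, 0.076], "delta_rot": [0, 0, 0], "grip": 1}

```text
time: 64.8
ee_pos: [441.3, 281.5, 153.8]
orientation: [[-0.103, 0.995, 0.008], [0.995, 0.103, 0.005], [0.004, 0.008, -1.0]]
contact_force: [1.1, -0.8, -1.2]
gripper_width: 23.8
grip_force: 35.3
```

carry_out:
  plan:
    - {"dp": [0, 0, 0], "delta_rot": [0, 0, 0], "grip": 1}
    - {"dp": [0, 0, 0], "delta_rot": [0, 0, 0], "grip": 1}

```text
time: 65.05
ee_pos: [441.2, 276.4, 151.3]
orientation: [[-0.097, 0.995, 0.001], [0.995, 0.097, 0.0], [0.0, 0.001, -1.0]]
contact_force: [0.5, 0.7, 0.2]
gripper_width: 24.2
grip_force: 35.2
```

```bash
python3 - <<'E'
from h import *
legs(); vialhover('w21',[435,337,53],55.3)
legs((434.9,336.6,150,95.6))
E
```

```text
now [441.2 276.4 151.3] yaw 95.6 F [0.5 0.7 0.2] w 24.2 t 65.05 j [0.48, 0.2, 1.94, -0.0, 0.99, 0.38]
bore px [325.2 143.9] centre [435.3 336.6] diam [31.8 32.3]
bore px [327.1 144.3] centre [435.3 336.8] diam [32.5 32.9]
bore px [324.7 141.1] centre [438.6 332.7] diam [34.  44.6]
[(222, [54, 131, 163]), (226, [20, 47, 126]), (230, [42, 6, 228]), (234, [45, 2, 249]), (238, [19, 118, 247]), (242, [17, 125, 237]), (246, [176, 222, 39]), (250, [177, 222, 39]), (254, [2, 248, 38]), (258, [0, 222, 39]), (262, [179, 223, 40]), (266, [0, 184, 43]), (270, [2, 235, 39]), (274, [150, 39, 13]), (278, [90, 21, 12]), (282, [105, 102, 10]), (330, [0, 49, 21]), (334, [45, 30, 17]), (338, [15, 28, 18]), (342, [0, 38, 20]), (346, [120, 12, 21]), (350, [0, 28, 36]), (354, [20, 116, 243]), (358, [23, 73, 240]), (362, [30, 27, 244]), (366, [105, 23, 201]), (370, [112, 115, 222])]
-2 (front,back) body foot / cap bottom / cap top [(np.float64(244.0), np.float64(281.0)), (np.float64(272.0), np.float64(324.0)), (np.float64(297.0), np.float64(356.0))]
0 (front,back) body foot / cap bottom / cap top [(np.float64(240.0), np.float64(278.0)), (np.float64(267.0), np.float64(320.0)), (np.float64(292.0), np.float64(352.0))]
2 (front,back) body foot / cap bottom / cap top [(np.float64(236.0), np.float64(274.0)), (np.float64(263.0), np.float64(316.0)), (np.float64(287.0), np.float64(347.0))]
now [441.8 276.5 151.8] yaw 95.5 F [ 0.3  0.  -0.7] w 23.9 t 65.1 j [0.48, 0.2, 1.94, -0.0, 0.99, 0.38]
-> [434.9 336.6 150. ] rows 2 rz -0.0001 dp [[0.0605, -0.0011, 0.0018], [0.0605, -0.0011, 0.0018]]
```

carry_out:
  plan:
    - {"dp": [0.062, -0.001, 0], "delta_rot": [0, 0, 0], "grip": 1}
    - {"dp": [0.062, -0.001, 0], "delta_rot": [0, 0, 0], "grip": 1}
    - {"dp": [0, 0, 0.072], "delta_rot": [0, 0, 0], "grip": 1}
    - {"dp": [0, 0, 0], "delta_rot": [0, 0, 0], "grip": 1}
    - {"dp": [0, 0, 0], "delta_rot": [0, 0, 0], "grip": 1}
    - {"dp": [0, 0, 0.014], "delta_rot": [0, 0, 0], "grip": 1}
    - {"dp": [0, 0, 0.014], "delta_rot": [0, 0, 0], "grip": 1}
    - {"dp": [0, 0, 0.014], "delta_rot": [0, 0, 0], "grip": 1}

```text
time: 66.1
ee_pos: [433.6, 338.2, 93.4]
orientation: [[-0.098, 0.995, 0.0], [0.995, 0.098, 0.0], [0.0, 0.0, -1.0]]
contact_force: [-0.1, -0.5, -0.1]
gripper_width: 24.0
grip_force: 35.2
```

carry_out:
  plan:
    - {"dp": [0, 0, 0.014], "delta_rot": [0, 0, 0], "grip": 1}
    - {"dp": [0, 0, 0.014], "delta_rot": [0, 0, 0], "grip": 1}
    - {"dp": [0, 0, 0.012], "delta_rot": [0, 0, 0], "grip": 1}
    - {"dp": [0, 0, 0.008], "delta_rot": [0, 0, 0], "grip": 1}
    - {"dp": [0, 0, 0.004], "delta_rot": [0, 0, 0], "grip": 1}

```text
time: 66.72
ee_pos: [433.5, 338.3, 67.4]
orientation: [[-0.098, 0.995, 0.0], [0.995, 0.098, -0.0], [-0.0, 0.0, -1.0]]
contact_force: [1.1, 0.1, -0.6]
gripper_width: 23.5
grip_force: 35.2
```

carry_out:
  plan:
    - {"dp": [0, 0, 0.003], "delta_rot": [0, 0, 0], "grip": 1}
    - {"dp": [0, 0, 0.002], "delta_rot": [0, 0, 0], "grip": 1}
    - {"dp": [0, 0, 0], "delta_rot": [0, 0, 0], "grip": 1}

```text
time: 67.1
ee_pos: [433.7, 338.6, 66.5]
orientation: [[-0.098, 0.995, 0.0], [0.995, 0.098, 0.0], [0.0, 0.0, -1.0]]
contact_force: [-1.6, -1.2, 6.5]
gripper_width: 23.6
grip_force: 36.2
```

It's home. Release, rise and retreat for a last look.

carry_out:
  plan:
    - {"dp": [0, 0, 0], "delta_rot": [0, 0, 0], "grip": 0.45}
    - {"dp": [0, 0, 0], "delta_rot": [0, 0, 0], "grip": 0.45}
    - {"dp": [0, 0, 0], "delta_rot": [0, 0, 0], "grip": 0.45}
    - {"dp": [0, 0, -0.085], "delta_rot": [0, 0, 0], "grip": 0.45}
    - {"dp": [0, 0, -0.085], "delta_rot": [0, 0, 0], "grip": 0.45}
    - {"dp": [0, 0, -0.1], "delta_rot": [0, 0, 0], "grip": 0.45}
    - {"dp": [-0.12, 0, 0], "delta_rot": [0, 0, 0], "grip": 0.45}
    - {"dp": [-0.12, 0, 0], "delta_rot": [0, 0, 0], "grip": 0.45}
    - {"dp": [-0.12, 0, 0], "delta_rot": [0, 0, 0], "grip": 0.45}
    - {"dp": [-0.12, 0, 0], "delta_rot": [0, 0, 0], "grip": 0.45}
    - {"dp": [0, 0, 0], "delta_rot": [0, 0, 0], "grip": 0.45}

```text
time: 68.47
ee_pos: [457.1, 95.9, 200.0]
orientation: [[-0.092, 0.996, -0.0], [0.996, 0.092, -0.001], [-0.001, -0.0, -1.0]]
contact_force: [-0.1, 0.9, -0.2]
gripper_width: 46.9
grip_force: 0.0
```

```bash
python3 - <<'E'
from h import *
legs(); t,_=snap('top','top22'); s,_=snap('side','side22')
cv2.imwrite('pics/c22.png',np.hstack([cv2.resize(t[60:380,90:490,::-1],(400,320)) if 0 else np.vstack([t[120:345,90:490,::-1],np.zeros((255,400,3),np.uint8)]),s[:,130:530,::-1]]))
E
```

```text
now [457.1  95.9 200. ] yaw 95.3 F [-0.1  0.9 -0.2] w 46.9 t 68.47 j [0.11, 0.04, 2.02, -0.0, 1.08, 0.02]
```

View pics/c22.png

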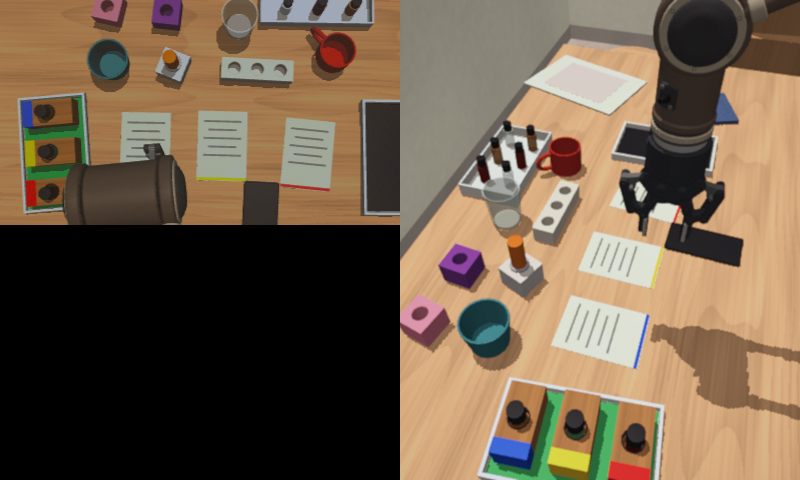

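The final picture shows all three holders in the green tray, each with a black cap standing in its bore (side view at about (517,415), (575,424) and (636,437)). The gauge is home in the grey stand at (517,262), the rack is empty, and the cups, glass and phone have not moved.

```bash
python3 -c "
from bench import robot
print(robot.hand_in())"
```

```text
the job is handed in; nothing more can be done
None
```

The job is handed in: the gauge went fully into red, yellow and blue in that order, so all three holders lie bore up in the green tray with a vial each, the gauge is home in its stand, and it took about 69 s of the 210 s; no verdict was returned.

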